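# Take the cured bushing off the turntable and gauge its bore

### The job

The flanged bushing under the curing lamp is done. Turn the turntable by its hand knob until the bushing stands clear of the lamp, lift it off without bumping the lamp or toppling the other two prints or the bottle, then slide it straight down the taper gauge by hand until it stops, and let go, so that it sits level where its bore can be read off.

Things in the scene. Friction and masses are not known exactly. Their poses are not given: they have to be found in the camera images.
- stand: curing stand, fixed: a dark steel slab 290 x 230 mm, 12 mm thick, with a round bearing on which the turntable turns. Origin on the work surface on the turntable's vertical axis; its +x axis points from there to the lamp, z up.
- plate (a joint): angle (rad) of the turntable, a round aluminium plate of 300 mm diameter, 12 mm thick, its top 48 mm above the work surface. It turns without end on a free bearing (hardly any friction, no stops: it coasts on for a while if left moving). Anticlockwise seen from above counts positive; at 0 the knob lies on the stand's -x side.
- knob (a point): centre of the top of the turntable's hand knob: an upright black round post fixed on the plate, 18 mm in diameter, 40 mm tall (top 88 mm above the work surface), 128 mm from the turntable's axis.
- lamp_window (a point): centre of the underside of the curing lamp, 70 mm from the turntable's axis along the stand's +x. The lamp is a flat grey box 90 mm square, its underside 205 mm above the work surface (157 mm above the plate); with its fins and bent bracket it reaches 265 mm. Its post, 12 mm thick, stands at x 155, y 85 mm in the stand's frame. Fixed.
- bushing: the flanged bushing to be moved, grey printed resin, 50 to 100 g, standing flange down on the plate under the lamp: flange 70 mm in diameter and 6 mm thick, above it a sleeve of 58 mm outer diameter, 40 mm tall over all, through bore 44 mm in diameter. Origin on its axis at its underside, z along the axis.
- gauge: steel taper bore gauge, fixed: foot 90 mm across and 14 mm high, collar 68 mm across up to 30 mm, then a cone narrowing evenly from 66 mm diameter at 30 mm height to 30 mm at 150 mm; blunt nose up to 156 mm. Engraved rings every 10 mm. A 44 mm bore stops with its underside 103 mm up; off-centre it catches higher: let it centre itself, ease it down. Origin: centre of its underside, z up the axis.
- cup: another print on the plate, a grey round cup 54 mm across and 62 mm tall, 60 g, loose. Origin at the centre of its underside, z up.
- bracket: another print on the plate, a grey angle bracket, foot 50 x 44 mm, 55 mm tall, 50 g, loose. Origin at the centre of its underside, z up.
- bottle: closed white bottle, 72 mm in diameter, 165 mm tall, 450 g, standing loose on the work surface on the other side of the turntable from the gauge. Origin at the centre of its underside, z up.
There are look-alikes about, which are no part of the job. What is shaped like the bottle but red is not meant. Leave any green look-alike of the gauge alone.

How it is judged:
By the outcome, as a careful person would: the job done as asked, in the order asked, and still so for the second after the job is handed in, with the robot touching nothing.
It also fails if it takes over 72 s, if anything falls off the work surface, if the arm or the gripper's body presses on something with over 40 N, if the wrist force passes 120 N, or if a joint passes its speed limit or range.

### The arm

A 6-joint arm with a two-finger parallel gripper is mounted at the origin on the work surface. World frame = base frame: x ahead of the robot, y to its left, z up, the work surface at z = 0. Lengths are in m, angles in rad, forces in N, time in s.
With the tool pointing down it reaches from about 0.35 to 0.85 m from the base axis. Payload 8.1 kg.
Tool frame: the origin (TCP) lies midway between the tips of the shut fingers; the grasp point (between the pads) lies 19 mm behind it; z points along the fingers, y is the direction in which the jaws open and shut (so a half turn about z gives the same grasp; the last joint's range is limited). The gripper opens to 93 mm and grips with 3 to 60 N. Pads are 15 mm wide; open, the fingers measure 128 mm over their backs; the gripper's body (75 mm by 188 mm) begins 65 mm behind the grasp point.
Start: joints at [-0.085, 0.13, 1.488, -0, 1.523, -0.085], TCP at [0.6, 0, 0.189] pointing down, gripper open.
Joint ranges: [-2.96, 2.96], [-0.89, 2.26], [0.02, 2.5], [-1.34, 4.48], [0, 2.73], [-2.66, 2.66]. Speed limits (rad/s): [2.39, 2.39, 2.79, 3.14, 3.14, 3.14].

### API

Orientations are given as a rotation vector (axis times angle).
In Python, from plant import robot gives the robot as it stands. The module is installed in compiled form; this text tells all that it offers.
- The arm moves only by the shell command python3 -m pendant 'ROWS' [FORCE]. ROWS is JSON, a list of rows, each an object with "translation": the shift along the tool's x, y, z in mm, a list of three; "twist": the turn, a rotation vector about the tool's x, y, z in rad, a list of three; "grip": the opening, from -1 (shut) to 1 (fully open). A call has exactly 10 rows; each row shifts and turns the pose as measured when the row begins, along the tool's axes as they then stand; what a row does not reach is not made up. A row lasts 1/10 s, in which the tool goes at most 50 mm and 8.59 degrees, less where a joint would pass 70% of its speed; a pose out of reach is approached as far as the arm can. A call is refused whole if a number of a shift passes 50 or a number of a turn 0.15, either way. A call with a gripper value outside its range is refused whole. The fingers move at their own pace and stop on an object; FORCE is the grip in N (left out, the last holds). Time passes only in rows, so rows that do not move let the fingers close, or fill a call up. It gives the time, the measured TCP pose, the force and the opening at its end, in the units of the state.
- robot.read_state(): the state, without advancing time (a new reading comes with each control period).
- robot.read_camera(name): name is "scene" or "side" or "wrist"; returns (picture, depth): 480x640x3 uint8, red, green, blue; 480x640 float32, m along the optical axis (not along the pixel's ray), 0 where there is no reading.
- robot.camera_info(name): a dict with "vertical_fov" (degrees; the focal length in pixels is half the picture's height over the tangent of half this angle, whatever the lens; pixels are square), "cx", "cy" (the principal point, pixels), "cam_to_world" (4x4, takes a point from camera to world coordinates). Camera axes: x right, y up, looking along -z (the intrinsics and any distortion apply to the point x, -y, -z); pixel columns grow to the right and rows downward; lengths in m; the calibration is good to about 2 mm. A picture is of the moment at which its call begins: read the wrist's pose just before it. camera_info takes no time and is no camera call; for the wrist camera it gives the pose at the moment of the call.
- robot.close_job(): hands the job in, once; it reports no verdict.
The state is a dict: "t": time; "q": joint angles; "dq": joint speeds; "joint_torque": joint torques, N m; "tool_pos": TCP position; "orientation": TCP orientation; "force": force on the tool from outside, world axes, zero at the start; "wrist_torque": the same for the moment, N m; "opening": finger opening in m.
Only numpy, scipy, OpenCV 4.12 (cv2) and the standard library are available. Lean on these libraries where they do the work, as an engineer would, in place of code of your own. Each camera call takes 0.05 s, during which the arm holds its last target. There are 200 camera calls.

## Working session

There is one attempt and no reset: what is moved stays moved. The work goes in short steps, Python scripts to look and compute and a shell command to move; the robot and the scene stay as the last step left them, time stands still between calls to the robot, and variables do not carry over. Pictures are saved under pics/ and viewed, about 8 in all and at most 12, crops included, and the job is handed in when it is done.

```bash
mkdir -p pics; cat > h.py <<'E'
import numpy as np, cv2
from plant import robot
def cap(name):
    info=robot.camera_info(name); im,d=robot.read_camera(name)
    return im,d,info
def save(im,fn): cv2.imwrite('pics/'+fn,cv2.cvtColor(im,cv2.COLOR_RGB2BGR))
def cloud(d,info):
    f=240/np.tan(np.radians(info['vertical_fov'])/2)
    v,u=np.mgrid[0:480,0:640]
    K=np.array([[f,0,info['cx']],[0,f,info['cy']],[0,0,1]])
    dist=np.array(info.get('distortion',[0,0,0,0,0]),float).ravel()
    p=cv2.undistortPoints(np.stack([u,v],-1).reshape(-1,1,2).astype(float),K,dist).reshape(480,640,2)
    P=np.stack([p[...,0]*d,-p[...,1]*d,-d,np.ones_like(d)],-1)@np.array(info['cam_to_world']).T
    P=P[...,:3]; P[d<=0]=np.nan
    return P
def fitc(xy):
    A=np.c_[2*xy,np.ones(len(xy))]; s=np.linalg.lstsq(A,(xy**2).sum(1),rcond=None)[0]
    return s[:2],np.sqrt(s[2]+s[0]**2+s[1]**2)
E
python3 - <<'E'
from h import *
for n in ['scene','side']:
    im,d,i=cap(n); save(im,n+'0.png'); np.savez('/tmp/'+n,im=im,P=cloud(d,i))
    print(n,{k:(np.round(v,3).tolist() if not isinstance(v,str) else v) for k,v in i.items()})
print(robot.read_state())
E
```

```text
scene {'vertical_fov': 50.669, 'cx': 323.992, 'cy': 243.405, 'cam_to_world': [[0.332, -0.694, 0.639, 1.155], [0.943, 0.251, -0.218, -0.219], [-0.009, 0.675, 0.738, 0.945], [0.0, 0.0, 0.0, 1.0]]}
side {'vertical_fov': 48.189, 'cx': 315.763, 'cy': 237.801, 'cam_to_world': [[-0.989, 0.101, -0.104, 0.353], [-0.145, -0.728, 0.67, 0.819], [-0.008, 0.678, 0.735, 1.034], [0.0, 0.0, 0.0, 1.0]]}
{'t': 0.1, 'q': array([-8.53933453e-02,  1.31083656e-01,  1.48915849e+00, -2.93363919e-05,
        1.52302643e+00, -8.54240309e-02]), 'dq': array([-5.43199887e-05, -1.15992793e-03, -2.97767894e-03,  3.53239306e-04,
       -9.06160308e-04, -5.30761290e-04]), 'joint_torque': array([ 2.89806376e-03, -5.61339462e+01, -4.93095982e+01,  7.72326719e-02,
        2.89617141e-02, -2.83941080e-05]), 'tool_pos': array([5.99430606e-01, 6.30986419e-05, 1.87900121e-01]), 'orientation': array([-2.22051244e+00, -2.22058374e+00,  1.73041120e-03]), 'force': array([-0.37146985,  0.1769577 , -0.21295592]), 'wrist_torque': array([0.0086193 , 0.01497673, 0.03876548]), 'opening': 0.09308005908181903}
```

View pics/scene0.png

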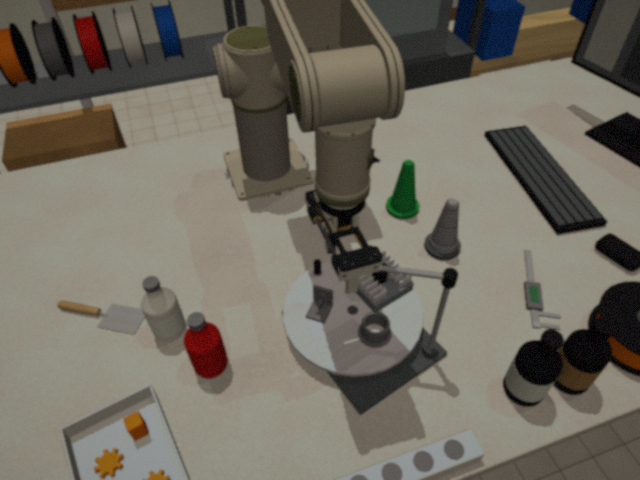

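View pics/side0.png

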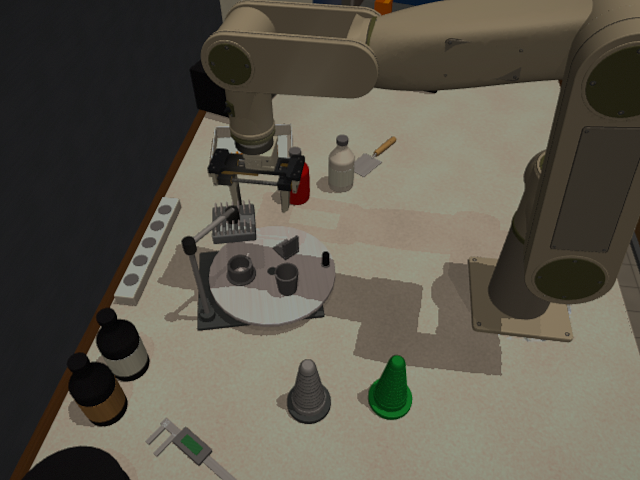

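The scene view shows the grey gauge at (444,230) and the green look-alike at (404,190). The white bottle is at (162,310) and the red one at (206,348). The plate is around (352,315), the knob at (318,267), the bracket at (320,300), the bushing at (375,328) and the lamp at (385,288). In the side view the cup is at (287,278), the bushing at (240,268) and the grey gauge at (308,390).

```bash
cat > m.py <<'E'
from h import *
S={n:np.load(f'/tmp/{n}.npz') for n in('scene','side')}
def pix(n,u,v,r=2):
    P=S[n]['P'][v-r:v+r+1,u-r:u+r+1].reshape(-1,3); return np.nanmedian(P,0).round(4)
E
python3 - <<'E'
from m import *
for n in S:
    P=S[n]['P']; z=P[...,2]
    print(n,'table z',[pix(n,u,v)[2] for u,v in ([(250,250),(500,280),(100,220)] if n=='scene' else [(420,420),(380,300),(420,220)])])
    # plate
    m=(abs(z-.048)<.004)&(abs(P[...,0]-.65)<.3)&(abs(P[...,1])<.3)
    m=m.astype(np.uint8); k,l,st,c=cv2.connectedComponentsWithStats(m); b=1+st[1:,4].argmax(); m=(l==b).astype(np.uint8)
    cs=max(cv2.findContours(m,cv2.RETR_EXTERNAL,cv2.CHAIN_APPROX_NONE)[0],key=len)[:,0]
    q=P[cs[:,1],cs[:,0],:2]; hull=cv2.convexHull(q.astype(np.float32))[:,0]
    c,r=fitc(hull)
    for _ in range(5):
        e=abs(np.linalg.norm(hull-c,axis=1)-.15); 
        g=hull[e<np.quantile(e,.7)]; c,r=fitc(g)
    print('plate',c,r,st[b,4], np.median(P[m>0][:,2]))
    for nm,u,v in ([('knob',318,267),('lamp',385,288),('bushrim',375,318),('bracket',320,295),('gaugetop',453,203),('bottle cap',151,284),('post',450,275)] if n=='scene' else [('knob',326,256),('lamp',234,222),('bush',240,268),('bracket',285,245),('cup',287,270),('gaugetop',308,364),('bottle cap',342,141),('post top',189,245)]):
        print(nm,pix(n,u,v))
    # objects above plate 
    for nm,zz,xy0 in (('bush88',.088,None),('cup',.110,None),('lamp',.22,None)): 
        pass
E
python3 - <<'E'
import cv2
a=cv2.imread('pics/scene0.png')[220:420,250:480]; b=cv2.imread('pics/side0.png')[170:340,170:370]
a=cv2.resize(a,(400,348),interpolation=cv2.INTER_CUBIC); b=cv2.resize(b,(400,340),interpolation=cv2.INTER_CUBIC)
import numpy as np
cv2.imwrite('pics/crop1.png',cv2.convertScaleAbs(np.hstack([a[:340],b]),alpha=1.5))
E
```

```text
scene table z [np.float64(0.0005), np.float64(0.0021), np.float64(0.0003)]
plate [0.58093665 0.03632837] 0.14984209060429268 8172 0.04905147406498461
knob [0.4657 0.0007 0.077 ]
lamp [0.674  0.0575 0.2316]
bushrim [0.6302 0.0685 0.071 ]
bracket [ 0.5483 -0.0232  0.0895]
gaugetop [0.454  0.3301 0.1561]
bottle cap [ 0.4669 -0.3415  0.1665]
post [0.7119 0.1569 0.2706]
side table z [np.float64(0.0004), np.float64(0.0003), np.float64(-0.0003)]
plate [0.58061538 0.03842829] 0.14976427874091042 7445 0.048175119563748314
knob [0.4561 0.0054 0.0831]
lamp [0.6417 0.0685 0.2374]
bush [0.657  0.0409 0.0494]
bracket [ 0.5539 -0.0014  0.0991]
cup [0.5376 0.0643 0.0874]
gaugetop [0.4463 0.3303 0.1559]
bottle cap [ 0.4585 -0.3314  0.1633]
post top [0.7014 0.1705 0.2665]
```

View pics/crop1.png

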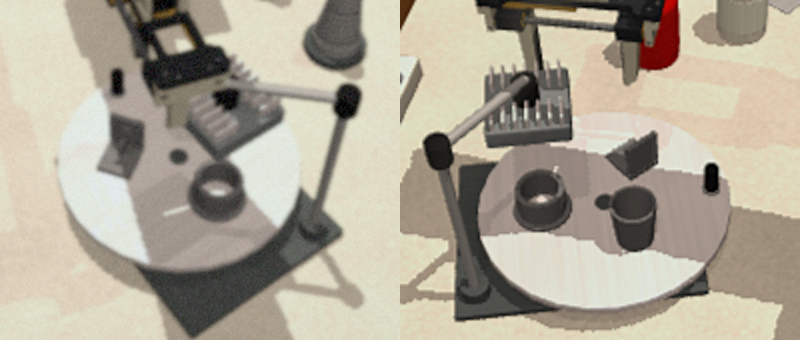

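The crop shows the bushing at (215,190) left and (543,198) right. The cup is at (634,215) and the bracket at (632,155), both in the right half. The knob is at (117,80) left and (711,178) right. The grey cone is the gauge and the green one is left alone; the white bottle is meant, and both match the description.

```bash
python3 - <<'E'
from m import *
C=np.array([.5808,.0374])
for n in S:
    P=S[n]['P'].reshape(-1,3); P=P[~np.isnan(P).any(1)]
    def sel(c,r,z0,z1):
        return P[(np.hypot(P[:,0]-c[0],P[:,1]-c[1])<r)&(P[:,2]>z0)&(P[:,2]<z1)]
    def rep(nm,c,r,z0,z1):
        q=sel(c,r,z0,z1)
        if len(q)<6: print(n,nm,len(q)); return
        cc,rr=fitc(q[:,:2]); print(n,nm,len(q),'mean',q.mean(0).round(4),'min',q.min(0).round(3),'max',q.max(0).round(3),'fit',cc.round(4),rr.round(4))
    rep('bush rim',(.643,.055),.05,.084,.093)
    rep('bush flange',(.643,.055),.06,.053,.056)
    rep('bush sleeve',(.643,.055),.05,.060,.082)
    rep('cup rim',(.54,.06),.045,.106,.116)
    rep('cup wall',(.54,.06),.05,.06,.10)
    rep('knob',(.459,.003),.02,.06,.095)
    rep('knobtop',(.459,.003),.02,.085,.095)
    rep('bracket',(.551,-.013),.05,.053,.11)
    rep('lamp',(.65,.06),.09,.2,.23)
    rep('gauge nose',(.45,.33),.03,.152,.16)
    for z in(.04,.06,.08,.1,.12,.14): rep('g%g'%z,(.45,.33),.06,z-.002,z+.002)
    rep('bottle',(.462,-.336),.05,.03,.1)
    rep('postbase',(.70,.16),.04,.05,.2)
E
```

```text
scene bush rim 281 mean [0.6528 0.0575 0.0884] min [0.621 0.029 0.084] max [0.68  0.087 0.092] fit [0.6516 0.0577] 0.0254
scene bush flange 148 mean [0.6616 0.0523 0.0544] min [0.589 0.011 0.053] max [0.691 0.11  0.056] fit [0.6486 0.0584] 0.0329
scene bush sleeve 304 mean [0.6549 0.0564 0.071 ] min [0.627 0.028 0.06 ] max [0.68  0.085 0.082] fit [0.6535 0.0567] 0.0254
scene cup rim 0
scene cup wall 0
scene knob 99 mean [ 0.4625 -0.0015  0.0798] min [ 0.451 -0.009  0.061] max [0.47  0.008 0.091] fit [ 0.4602 -0.0006] 0.0068
scene knobtop 43 mean [ 0.4601 -0.0006  0.0887] min [ 0.451 -0.009  0.085] max [0.47  0.008 0.091] fit [ 4.598e-01 -4.000e-04] 0.0064
scene bracket 707 mean [ 0.5566 -0.0257  0.0705] min [ 0.516 -0.061  0.053] max [0.594 0.032 0.107] fit [ 0.5601 -0.0273] 0.0208
scene lamp 496 mean [0.6833 0.0494 0.2221] min [ 0.604 -0.01   0.206] max [0.704 0.109 0.23 ] fit [0.6602 0.053 ] 0.0412
scene gauge nose 86 mean [0.4508 0.3286 0.1558] min [0.436 0.315 0.152] max [0.464 0.343 0.16 ] fit [0.4501 0.3287] 0.0097
scene g0.04 36 mean [0.4697 0.3175 0.0398] min [0.435 0.299 0.0
[... 2363 characters left out ...]
n [0.4449 0.3505 0.0801] min [0.424 0.336 0.078] max [0.471 0.358 0.082] fit [0.4485 0.3318] 0.0246
side g0.1 41 mean [0.4456 0.3468 0.1001] min [0.426 0.328 0.098] max [0.471 0.354 0.102] fit [0.4484 0.3316] 0.0221
side g0.12 32 mean [0.4468 0.3453 0.12  ] min [0.429 0.33  0.118] max [0.468 0.351 0.122] fit [0.4483 0.3314] 0.0194
side g0.14 23 mean [0.4461 0.3422 0.14  ] min [0.432 0.327 0.138] max [0.465 0.349 0.142] fit [0.4481 0.3312] 0.0163
side bottle 506 mean [ 0.4586 -0.3157  0.0656] min [ 0.425 -0.347  0.03 ] max [ 0.497 -0.301  0.1  ] fit [ 0.4608 -0.3418] 0.0344
side postbase 281 mean [0.7034 0.1622 0.1217] min [0.661 0.123 0.05 ] max [0.714 0.171 0.2  ] fit [0.6915 0.1506] 0.0207
```

The plate axis is at about (.581,.037), and the stand's +x is at about 15.5°. The bushing is at (.6505,.059), r 73 mm. The knob is at (.459,.000), r 127 mm, and the gauge at (.4485,.331). All of these agree with the sizes given.

Plan: grip the knob, swing the plate about +118° (anticlockwise), then lift the bushing on the gauge side. The first move goes sideways, away from the lamp.

```bash
python3 -m pendant '[{"translation":[-20,0,-4],"twist":[0,0,0],"grip":1},{"translation":[-25,0,-4],"twist":[0,0,0],"grip":1},{"translation":[-20,0,-2],"twist":[0,0,0],"grip":1},{"translation":[0,-25,0],"twist":[0,0,0],"grip":1},{"translation":[0,-35,0],"twist":[0,0,0],"grip":1},{"translation":[0,-35,0],"twist":[0,0,0],"grip":1},{"translation":[0,-35,0],"twist":[0,0,0],"grip":1},{"translation":[0,-10,0],"twist":[0,0,0.1],"grip":1},{"translation":[0,0,0],"twist":[0,0,0.14],"grip":1},{"translation":[0,0,0],"twist":[0,0,0.14],"grip":1}]' 20
```

```text
t: 1.1
tool_pos: [0.4502, -0.0667, 0.1918]
orientation: [-2.602, -1.743, 0.015]
force: [0.4, 0.0, -0.3]
opening: 0.0927
```

```bash
python3 -m pendant '[{"translation":[0,0,10],"twist":[0,0,0.145],"grip":1},{"translation":[0,0,10],"twist":[0,0,0.145],"grip":1},{"translation":[0,0,10],"twist":[0,0,0.145],"grip":1},{"translation":[0,0,10],"twist":[0,0,0.145],"grip":1},{"translation":[0,0,0],"twist":[0,0,0.145],"grip":1},{"translation":[0,0,0],"twist":[0,0,0.145],"grip":1},{"translation":[0,0,0],"twist":[0,0,0.145],"grip":1},{"translation":[0,0,0],"twist":[0,0,0.145],"grip":1},{"translation":[5,-30,0],"twist":[0,0,0.02],"grip":1},{"translation":[5,-30,0],"twist":[0,0,0],"grip":1}]' 20; python3 - <<'E'
from h import *
im,d,i=cap('wrist'); save(im,'w1.png'); P=cloud(d,i); np.savez('/tmp/wrist',im=im,P=P)
s=robot.read_state(); print(s['tool_pos'],cv2.Rodrigues(s['orientation'])[0].round(3).tolist(),s['t'],s['q'].round(2))
Q=P.reshape(-1,3); q=Q[(abs(Q[:,2]-.088)<.004)&(np.hypot(Q[:,0]-.459,Q[:,1])<.025)]
print(len(q)); 
if len(q)>5: print(q.mean(0),fitc(q[:,:2]), (q.min(0)+q.max(0))/2)
E
```

```text
t: 2.1
tool_pos: [0.4577, -0.0078, 0.1461]
orientation: [-3.138, 0.081, 0.032]
force: [0.8, 0.1, -0.2]
opening: 0.0931
[ 0.45824969 -0.00400195  0.1460165 ] [[0.999, -0.049, -0.02], [-0.049, -0.999, 0.005], [-0.02, -0.004, -1.0]] 2.15 [-0.12 -0.22  1.9   0.    1.47  1.5 ]
475
[ 0.45938012 -0.00082709  0.08653792] (array([ 0.45918992, -0.00079904]), np.float64(0.006082305424857342)) [ 0.45903015 -0.00068876  0.0864991 ]
```

View pics/w1.png

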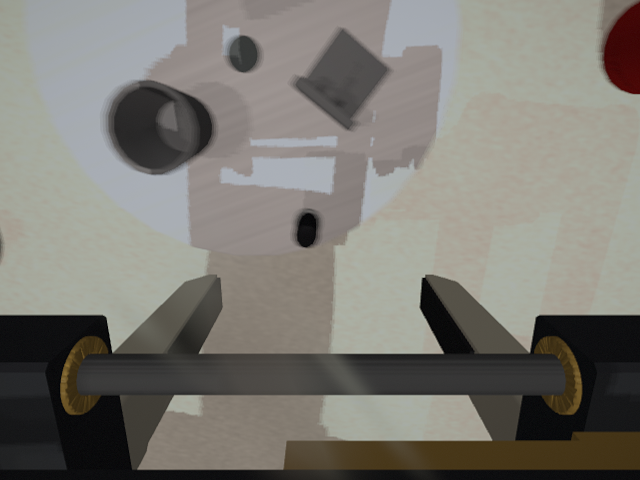

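The wrist view shows the knob at (307,228), between the fingers, with the cup at (160,125) and the bracket at (345,75), both well away. Next I descend, level the tool and grip.

```bash
python3 -m pendant '[{"translation":[0,-2,20],"twist":[0,0.02,0],"grip":1},{"translation":[0,-1,20],"twist":[0,0,0],"grip":1},{"translation":[0,0,20],"twist":[0,0,0],"grip":1},{"translation":[0,0,18],"twist":[0,0,0],"grip":0},{"translation":[0,0,5],"twist":[0,0,0],"grip":-0.3},{"translation":[0,0,2],"twist":[0,0,0],"grip":-1},{"translation":[0,0,0],"twist":[0,0,0],"grip":-1},{"translation":[0,0,0],"twist":[0,0,0],"grip":-1},{"translation":[0,0,0],"twist":[0,0,0],"grip":-1},{"translation":[0,0,0],"twist":[0,0,0],"grip":-1}]' 15; python3 -c "
from h import *
s=robot.read_state(); print(s['tool_pos'],cv2.Rodrigues(s['orientation'])[0].round(3).tolist(),s['t'],s['force'],s['opening'])"
```

```text
t: 3.15
tool_pos: [0.4591, 0.0012, 0.0602]
orientation: [-3.137, 0.07, -0.005]
force: [0.0, -0.3, -1.4]
opening: 0.0416
[0.45906566 0.00120604 0.06024383] [[0.999, -0.044, 0.003], [-0.044, -0.999, 0.004], [0.003, -0.004, -1.0]] 3.15 [ 1.02290295e-03 -3.39366181e-01 -1.37014040e+00] 0.04155227081209181
```

```bash
python3 -m pendant '[{"translation":[0,0,0],"twist":[0,0,0],"grip":-1},{"translation":[0,0,0],"twist":[0,0,0],"grip":-1},{"translation":[0,0,0],"twist":[0,0,0],"grip":-1},{"translation":[0,0,0],"twist":[0,0,0],"grip":-1},{"translation":[1.2,3,0],"twist":[0,0,-0.025],"grip":-1},{"translation":[2.3,6,0],"twist":[0,0,-0.05],"grip":-1},{"translation":[4,9.5,0],"twist":[0,0,-0.08],"grip":-1},{"translation":[5,11.8,0],"twist":[0,0,-0.1],"grip":-1},{"translation":[5,11.8,0],"twist":[0,0,-0.1],"grip":-1},{"translation":[5,11.8,0],"twist":[0,0,-0.1],"grip":-1}]' 20; cat > st.py <<'E'
from h import *
s=robot.read_state(); p=s['tool_pos'];R=cv2.Rodrigues(s['orientation'])[0]; C=np.array([.5808,.0374]); v=p[:2]-C
print(p.round(4),'z',R[:,2].round(3),'yaw',np.degrees(np.arctan2(R[1,1],R[0,1])).round(1),s['t'],s['force'].round(1),s['opening'].round(4),'r',np.hypot(*v).round(4),'ang',np.degrees(np.arctan2(v[1],v[0])).round(1)%360)
E
python3 st.py
```

```text
t: 4.15
tool_pos: [0.4897, -0.0489, 0.061]
orientation: [-3.067, -0.667, -0.008]
force: [-0.5, 0.4, -0.9]
opening: -0.0Traceback (most recent call last):
  File "st.py", line 3, in <module>
    print(p.round(4),'z',R[:,2].round(3),'yaw',np.degrees(np.arctan2(R[1,1],R[0,1])).round(1),s['t'],s['force'].round(1),s['opening'].round(4),'r',np.hypot(*v).round(4),'ang',np.degrees(np.arctan2(v[1],v[0])).round(1)%360)
                                                                                                                         ^^^^^^^^^^^^^^^^^^
AttributeError: 'float' object has no attribute 'round'
```

The opening reads 0, so the fingers closed without holding the knob. I'll take a look.

```bash
sed -i "s/s\['opening'\].round(4)/round(s['opening'],4)/" st.py; python3 st.py; python3 - <<'E'
from h import *
out=[]
for n in ['scene','side']:
    im,d,i=cap(n); P=cloud(d,i); np.savez('/tmp/'+n,im=im,P=P)
    a=im[210:390,240:480] if n=='scene' else im[180:330,170:370]
    out.append(cv2.resize(a,(400,300),interpolation=cv2.INTER_CUBIC))
save(cv2.convertScaleAbs(np.hstack(out),alpha=1.4),'c2.png')
E
```

```text
[ 0.4897 -0.0489  0.061 ] z [ 0.004  0.004 -1.   ] yaw -65.5 4.15 [-0.5  0.4 -0.9] -0.0 r 0.1255 ang 223.4
```

View pics/c2.png

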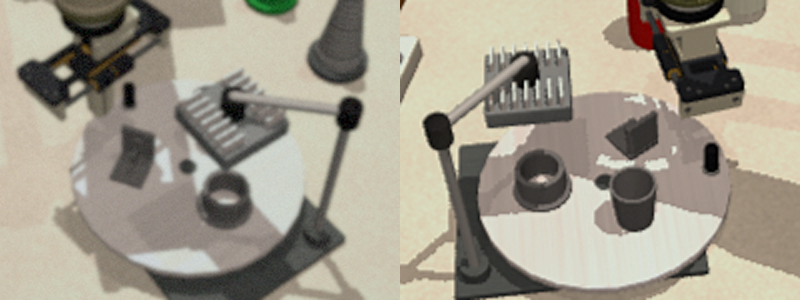

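The crop shows the knob at (128,95) left and (711,158) right, with the plate apparently unturned and the shut gripper at (712,95) beside it. I'll measure how far the knob has moved.

```bash
python3 - <<'E'
from m import *
C=np.array([.5808,.0374])
for n in S:
    P=S[n]['P'].reshape(-1,3); P=P[~np.isnan(P).any(1)]; rgb=S[n]['im'].reshape(-1,3)
    def rep(nm,c,r,z0,z1):
        q=P[(np.hypot(P[:,0]-c[0],P[:,1]-c[1])<r)&(P[:,2]>z0)&(P[:,2]<z1)]
        if len(q)<6: print(n,nm,len(q)); return
        cc,rr=fitc(q[:,:2]);v=cc-C; print(n,nm,len(q),'mid',((q.min(0)+q.max(0))/2).round(4),'zmax',q[:,2].max().round(4),'fit',cc.round(4),rr.round(4),np.hypot(*v).round(4),np.degrees(np.arctan2(v[1],v[0])).round(1))
    rep('knobtop',(.459,.001),.022,.084,.095)
    rep('knob',(.459,.001),.022,.06,.095)
    rep('rim',(.65,.06),.04,.084,.093)
    rep('cup',(.535,.085),.04,.106,.116)
    # gripper points low
    q=P[(np.hypot(P[:,0]-.4897,P[:,1]+.0489)<.03)&(P[:,2]>.05)&(P[:,2]<.14)]
    print('finger',len(q), q.min(0) if len(q) else '', q.max(0) if len(q) else '')
E
```

```text
scene knobtop 46 mid [ 4.588e-01 -2.000e-04  8.810e-02] zmax 0.0919 fit [ 0.4591 -0.    ] 0.0065 0.1273 -162.9
scene knob 100 mid [ 0.4594 -0.0006  0.076 ] zmax 0.0919 fit [ 0.46   -0.0006] 0.007 0.1266 -162.5
scene rim 274 mid [0.65   0.0578 0.0882] zmax 0.0924 fit [0.6515 0.0577] 0.0255 0.0735 16.0
scene cup 22 mid [0.5112 0.0799 0.1103] zmax 0.1133 fit [0.5162 0.0805] 0.0087 0.0776 146.3
finger 305 [ 0.46518773 -0.0777106   0.05000289] [ 0.51684907 -0.01957398  0.13989908]
side knobtop 38 mid [0.4589 0.002  0.0875] zmax 0.091 fit [0.4589 0.0021] 0.0064 0.1269 -163.8
side knob 85 mid [0.4588 0.0017 0.0755] zmax 0.091 fit [0.4589 0.0022] 0.0067 0.1269 -163.9
side rim 190 mid [0.6504 0.0586 0.0881] zmax 0.0919 fit [0.6506 0.06  ] 0.0256 0.0734 18.0
side cup 135 mid [0.5355 0.0855 0.1103] zmax 0.1147 fit [0.5355 0.0858] 0.0246 0.0663 133.1
finger 59 [ 0.46012255 -0.07321556  0.05000014] [ 0.51844392 -0.01992434  0.0531207 ]
```

```bash
python3 - <<'E'
from m import *
for n in S:
    P=S[n]['P'].reshape(-1,3); P=P[~np.isnan(P).any(1)]
    print(n)
    for z0 in np.arange(.05,.26,.02):
        q=P[(np.hypot(P[:,0]-.48,P[:,1]+.05)<.12)&(P[:,2]>z0+.003)&(P[:,2]<z0+.02)]
        # exclude knob & bracket
        q=q[(np.hypot(q[:,0]-.459,q[:,1]-.0)>.016)&(q[:,0]<.52)]
        if len(q): print(z0.round(3),len(q),q.min(0).round(3),q.max(0).round(3),np.median(q,0).round(3))
    # knob height profile
i=robot.camera_info('wrist'); f=240/np.tan(np.radians(i['vertical_fov'])/2); T=np.array(i['cam_to_world']); print(T.round(3).tolist(),f,i['cx'],i['cy'])
s=robot.read_state();R=cv2.Rodrigues(s['orientation'])[0]
def pr(X):
    c=np.linalg.inv(T)@np.r_[X,1]; return i['cx']+f*c[0]/-c[2], i['cy']+f*c[1]/c[2],-c[2]
for a in(-.093/2,0,.093/2):
    print(pr(s['tool_pos']+R[:,1]*a), pr(s['tool_pos']+R[:,2]*.058))
E
```

```text
scene
0.05 12 [ 0.454 -0.078  0.053] [0.515 0.051 0.054] [0.494 0.014 0.054]
0.09 52 [ 0.489 -0.066  0.094] [ 0.504 -0.035  0.109] [ 0.498 -0.048  0.103]
0.11 76 [ 0.489 -0.067  0.113] [ 0.507 -0.034  0.13 ] [ 0.498 -0.051  0.122]
0.13 51 [ 0.491 -0.066  0.133] [ 0.507 -0.033  0.149] [ 0.501 -0.057  0.138]
0.17 148 [ 0.438 -0.142  0.174] [0.52  0.042 0.19 ] [ 0.493 -0.023  0.184]
0.19 414 [ 0.475 -0.148  0.193] [0.52  0.047 0.21 ] [ 0.499 -0.035  0.201]
0.21 930 [ 0.419 -0.148  0.213] [0.52  0.047 0.23 ] [ 0.492 -0.048  0.219]
0.23 74 [ 0.49  -0.064  0.233] [ 0.52  -0.006  0.249] [ 0.512 -0.051  0.238]
0.25 118 [ 0.481 -0.088  0.256] [ 0.52  -0.001  0.27 ] [ 0.509 -0.014  0.265]
side
0.05 6 [ 0.461 -0.061  0.053] [0.502 0.069 0.054] [0.483 0.035 0.053]
0.17 185 [ 0.425 -0.037  0.174] [0.517 0.045 0.19 ] [0.466 0.021 0.184]
0.19 251 [ 0.422 -0.074  0.193] [0.52  0.048 0.21 ] [ 0.483 -0.01   0.2  ]
0.21 523 [ 0.423 -0.04   0.213] [0.512 0.05  0.23 ] [0.47  0.017 0.218]
0.23 107 [ 0.459 -0.025  0.233] [ 0.503 -0.006  0.25 ] [ 0.477 -0.014  0.241]
0.25 293 [ 0.444 -0.055  0.253] [0.52  0.002 0.27 ] [ 0.479 -0.017  0.264]
[[0.411, 0.878, 0.245, 0.559], [-0.912, 0.396, 0.109, -0.02], [-0.001, -0.268, 0.963, 0.257], [0.0, 0.0, 0.0, 1.0]] 386.743321407292 320.69383764476333 232.96187824846334
(np.float64(232.03968161433482), np.float64(270.22047920911524), np.float64(0.20839784029151354)) (np.float64(318.8109485200883), np.float64(239.0015222432412), np.float64(0.26417335906278644))
(np.float64(318.334041124585), np.float64(270.14368369250644), np.float64(0.2083981861195035)) (np.float64(318.8109485200883), np.float64(239.0015222432412), np.float64(0.26417335906278644))
(np.float64(404.62811423161907), np.float64(270.0668884307748), np.float64(0.2083985319474935)) (np.float64(318.8109485200883), np.float64(239.0015222432412), np.float64(0.26417335906278644))
```

```bash
python3 - <<'E'
from h import *
im,d,i=cap('wrist'); save(cv2.convertScaleAbs(im,alpha=1.3),'w2.png')
E
```

```text
(no output)
```

View pics/w2.png

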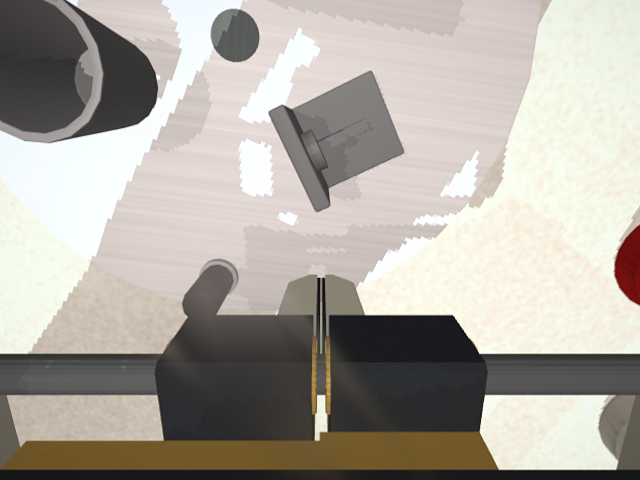

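The wrist view shows the shut fingertips at (320,278) and the knob at (222,275), beside them. I need to know whether the fingertips are really at z .061 or whether they passed over the knob.

```bash
python3 - <<'E'
from m import *
im,d,i=cap('wrist'); P=cloud(d,i)
for u,v in((305,282),(335,282),(305,300),(335,300),(345,290),(220,275),(222,268),(200,300)): print((u,v),d[v,u],P[v,u].round(4))
P=S['scene']['P']
for v in range(262,292,2): print(v,[tuple(P[v,u].round(3).tolist()) for u in(296,300,304)])
E
```

```text
(305, 282) 0.16868281 [ 0.4959 -0.0399  0.0996]
(335, 282) 0.1685304 [ 0.5013 -0.0518  0.0997]
(305, 300) 0.15130274 [ 0.4962 -0.0406  0.1176]
(335, 300) 0.15172212 [ 0.5008 -0.0514  0.1172]
(345, 290) 0.16101854 [ 0.5026 -0.0555  0.1076]
(220, 275) 0.20612144 [ 0.4667 -0.0016  0.0639]
(222, 268) 0.21372882 [ 4.671e-01 -4.000e-04  5.580e-02]
(200, 300) 0.18630433 [0.4611 0.0008 0.0857]
262 [(0.532, -0.065, 0.194), (0.531, -0.057, 0.19), (0.531, -0.048, 0.186)]
264 [(0.529, -0.064, 0.184), (0.533, -0.057, 0.186), (0.496, -0.039, 0.137)]
266 [(0.505, -0.059, 0.149), (0.498, -0.049, 0.137), (0.496, -0.039, 0.131)]
268 [(0.505, -0.059, 0.142), (0.499, -0.049, 0.132), (0.495, -0.039, 0.124)]
270 [(0.505, -0.059, 0.137), (0.501, -0.05, 0.128), (0.497, -0.04, 0.12)]
272 [(0.505, -0.06, 0.13), (0.501, -0.05, 0.122), (0.497, -0.041, 0.113)]
274 [(0.505, -0.06, 0.124), (0.501, -0.05, 0.115), (0.497, -0.041, 0.106)]
276 [(0.504, -0.06, 0.116), (0.501, -0.051, 0.109), (0.496, -0.041, 0.098)]
278 [(0.503, -0.06, 0.108), (0.503, -0.052, 0.105), (0.498, -0.042, 0.095)]
280 [(0.462, -0.051, 0.048), (0.501, -0.051, 0.095), (0.469, -0.034, 0.049)]
282 [(0.468, -0.052, 0.049), (0.47, -0.044, 0.048), (0.474, -0.036, 0.049)]
284 [(0.472, -0.054, 0.047), (0.478, -0.046, 0.051), (0.479, -0.037, 0.049)]
286 [(0.479, -0.056, 0.05), (0.483, -0.048, 0.051), (0.485, -0.039, 0.049)]
288 [(0.484, -0.057, 0.049), (0.486, -0.049, 0.048), (0.489, -0.04, 0.047)]
290 [(0.487, -0.059, 0.046), (0.493, -0.051, 0.05), (0.494, -0.042, 0.047)]
```

The reported TCP lies about 33 mm beyond the true fingertips. Both the scene and wrist clouds put the tips at z≈.094, and the body height agrees. I'll measure the offset more precisely, then go down that much deeper.

```bash
python3 - <<'E'
from h import *
im,d,i=cap('wrist'); P=cloud(d,i); s=robot.read_state(); R=cv2.Rodrigues(s['orientation'])[0]
L=(P-s['tool_pos'])@R   # tool frame
for u in(300,310,330,340):
    for v in range(268,292,3): print(u,v,(L[v,u]*1e3).round(1).tolist(), end=' ')
    print()
m=(abs(L[...,0])<.03)&(abs(L[...,1])<.025)&(L[...,2]<-.01)&(L[...,2]>-.06)
q=L[m]; print(len(q),q.min(0),q.max(0),np.quantile(q[:,2],[.9,.98,.995]))
E
```

```text
300 268 [-4.5, -10.5, 15.0] 300 271 [-5.8, -10.4, 13.6] 300 274 [-7.6, -10.4, 13.5] 300 277 [9.7, -7.8, -32.9] 300 280 [9.5, -7.6, -36.0] 300 283 [9.4, -7.5, -39.2] 300 286 [8.9, -7.4, -41.2] 300 289 [9.4, -7.1, -45.4] 
310 268 [-4.3, -4.7, 14.5] 310 271 [-5.6, -4.6, 13.0] 310 274 [9.7, -3.4, -29.6] 310 277 [10.1, -3.2, -34.0] 310 280 [9.5, -3.2, -36.0] 310 283 [9.2, -3.1, -38.6] 310 286 [9.9, -3.0, -43.6] 310 289 [9.8, -2.9, -46.3] 
330 268 [-3.9, 6.9, 13.4] 330 271 [-6.0, 6.9, 14.0] 330 274 [9.7, 5.8, -29.4] 330 277 [9.5, 5.7, -32.7] 330 280 [9.5, 5.7, -36.1] 330 283 [10.1, 5.5, -40.8] 330 286 [9.5, 5.5, -42.7] 330 289 [9.6, 5.4, -46.0] 
340 268 [-3.7, 12.6, 12.9] 340 271 [-5.9, 12.7, 13.7] 340 274 [-8.1, 12.7, 14.7] 340 277 [9.4, 10.3, -32.5] 340 280 [9.5, 10.1, -36.0] 340 283 [9.5, 9.9, -39.5] 340 286 [9.6, 9.8, -42.8] 340 289 [9.5, 9.6, -45.8] 
1965 [ 0.00711456 -0.01419333 -0.05999056] [ 0.01039746  0.01719397 -0.02800771] [-0.03516514 -0.03064232 -0.0291011 ]
```

The offset is about 29.5 mm: the real tip z is the reported z plus .0295. I'll go back above the knob with the fingers open.

```bash
python3 -m pendant '[{"translation":[0,0,-10],"twist":[0,0,0],"grip":1},{"translation":[-2.5,-15,-2],"twist":[0,0,0],"grip":1},{"translation":[-2.5,-20,0],"twist":[0,0,0],"grip":1},{"translation":[-2.5,-20,0],"twist":[0,0,0],"grip":1},{"translation":[0,-2.5,0],"twist":[0,0,0.11],"grip":1},{"translation":[0,0,0],"twist":[0,0,0.12],"grip":1},{"translation":[0,0,0],"twist":[0,0,0.12],"grip":1},{"translation":[0,0,0],"twist":[0,0,0.11],"grip":1},{"translation":[0,0,0],"twist":[0,0,0],"grip":1},{"translation":[0,0,0],"twist":[0,0,0],"grip":1}]' 20;python3 st.py
```

```text
t: 5.4
tool_pos: [0.4521, 0.0127, 0.077]
orientation: [-3.133, 0.091, -0.009]
force: [1.6, 0.1, -0.0]
opening: 0.0761
[0.4521 0.0127 0.077 ] z [ 0.006  0.007 -1.   ] yaw -93.3 5.4 [ 1.6  0.1 -0. ] 0.0761 r 0.1311 ang 190.8
```

```bash
python3 -m pendant '[{"translation":[4,6,0],"twist":[0,0,0],"grip":1},{"translation":[3,6,0],"twist":[0,0,0],"grip":1},{"translation":[0,0,10],"twist":[0,0,0],"grip":1},{"translation":[0,0,15],"twist":[0,0,0],"grip":1},{"translation":[0,0,12],"twist":[0,0,0],"grip":0},{"translation":[0,0,8],"twist":[0,0,0],"grip":-0.5},{"translation":[0,0,0],"twist":[0,0,0],"grip":-1},{"translation":[0,0,0],"twist":[0,0,0],"grip":-1},{"translation":[0,0,0],"twist":[0,0,0],"grip":-1},{"translation":[0,0,0],"twist":[0,0,0],"grip":-1}]' 20;python3 st.py
```

```text
t: 6.4
tool_pos: [0.4589, -0.0006, 0.0286]
orientation: [-3.133, 0.082, -0.008]
force: [-0.1, -0.4, 0.1]
opening: 0.0493
[ 0.4589 -0.0006  0.0286] z [ 0.006  0.008 -1.   ] yaw -93.0 6.4 [-0.1 -0.4  0.1] 0.0493 r 0.1277 ang 197.3
```

```bash
python3 -m pendant '[{"translation":[0,0,0],"twist":[0,0,0],"grip":-1},{"translation":[0,0,0],"twist":[0,0,0],"grip":-1},{"translation":[0,0,0],"twist":[0,0,0],"grip":-1},{"translation":[0,0,0],"twist":[0,0,0],"grip":-1},{"translation":[0,0,0],"twist":[0,0,0],"grip":-1},{"translation":[0,0,0],"twist":[0,0,0],"grip":-1},{"translation":[0,0,0],"twist":[0,0,0],"grip":-1},{"translation":[0,0,0],"twist":[0,0,0],"grip":-1},{"translation":[0,0,0],"twist":[0,0,0],"grip":-1},{"translation":[0,0,0],"twist":[0,0,0],"grip":-1}]' 20;python3 st.py
```

```text
t: 7.4
tool_pos: [0.4601, -0.0007, 0.0301]
orientation: [-3.133, 0.081, -0.013]
force: [0.4, 0.2, 0.1]
opening: 0.0173
[ 0.4601 -0.0007  0.0301] z [ 0.008  0.007 -1.   ] yaw -93.0 7.4 [0.4 0.2 0.1] 0.0173 r 0.1266 ang 197.5
```

The opening is .0173, so the knob is gripped. Now the arc.

```bash
python3 -m pendant '[{"translation":[1.2,3,0],"twist":[0,0,-0.025],"grip":-1},{"translation":[2.3,6,0],"twist":[0,0,-0.05],"grip":-1},{"translation":[4,9.5,0],"twist":[0,0,-0.08],"grip":-1},{"translation":[5,11.8,0],"twist":[0,0,-0.1],"grip":-1},{"translation":[5,11.8,0],"twist":[0,0,-0.1],"grip":-1},{"translation":[5,11.8,0],"twist":[0,0,-0.1],"grip":-1},{"translation":[5,11.8,0],"twist":[0,0,-0.1],"grip":-1},{"translation":[5,11.8,0],"twist":[0,0,-0.1],"grip":-1},{"translation":[4,9.5,0],"twist":[0,0,-0.08],"grip":-1},{"translation":[3,7,0],"twist":[0,0,-0.06],"grip":-1}]' 20;python3 st.py
```

```text
t: 8.4
tool_pos: [0.5276, -0.0766, 0.0301]
orientation: [-2.903, -1.185, -0.021]
force: [0.6, 1.6, 2.2]
opening: 0.0177
[ 0.5276 -0.0766  0.0301] z [ 0.01  0.01 -1.  ] yaw -45.6 8.4 [0.6 1.6 2.2] 0.0177 r 0.1258 ang 245.0
```

```bash
python3 -m pendant '[{"translation":[2.8,7,0],"twist":[0,0,-0.06],"grip":-1},{"translation":[4.3,10.6,0],"twist":[0,0,-0.09],"grip":-1},{"translation":[5.8,14,0],"twist":[0,0,-0.12],"grip":-1},{"translation":[6.2,15,0],"twist":[0,0,-0.13],"grip":-1},{"translation":[6.2,15,0],"twist":[0,0,-0.13],"grip":-1},{"translation":[6.2,15,0],"twist":[0,0,-0.13],"grip":-1},{"translation":[6.2,15,0],"twist":[0,0,-0.13],"grip":-1},{"translation":[5.8,14,0],"twist":[0,0,-0.12],"grip":-1},{"translation":[4.8,11.8,0],"twist":[0,0,-0.1],"grip":-1},{"translation":[3.5,9,0],"twist":[0,0,-0.08],"grip":-1}]' 20;python3 st.py
```

```text
t: 9.4
tool_pos: [0.66, -0.0596, 0.0301]
orientation: [-1.811, -2.558, -0.028]
force: [-1.1, 2.6, 2.1]
opening: 0.0175
[ 0.66   -0.0596  0.0301] z [ 0.005  0.018 -1.   ] yaw 19.4 9.4 [-1.1  2.6  2.1] 0.0175 r 0.1252 ang 309.2
```

```bash
python3 -m pendant '[{"translation":[2,5,0],"twist":[0,0,-0.04],"grip":-1},{"translation":[1,2.5,0],"twist":[0,0,-0.02],"grip":-1},{"translation":[0,0,0],"twist":[0,0,0],"grip":-1},{"translation":[0,0,0],"twist":[0,0,0],"grip":-1},{"translation":[0,0,0],"twist":[0,0,0],"grip":-1},{"translation":[0,0,0],"twist":[0,0,0],"grip":-1},{"translation":[0,0,0],"twist":[0,0,0],"grip":-0.6},{"translation":[0,0,0],"twist":[0,0,0],"grip":-0.4},{"translation":[0,0,0],"twist":[0,0,0],"grip":-0.2},{"translation":[0,0,0],"twist":[0,0,0],"grip":-0.2}]' 20;python3 st.py
python3 - <<'E'
from h import *
out=[]
for n in ['scene','side']:
    im,d,i=cap(n); P=cloud(d,i); np.savez('/tmp/'+n,im=im,P=P)
    a=im[210:390,240:480] if n=='scene' else im[180:330,170:370]
    out.append(cv2.resize(a,(400,300),interpolation=cv2.INTER_CUBIC))
save(cv2.convertScaleAbs(np.hstack(out),alpha=1.4),'c3.png')
from m import *
C=np.array([.5808,.0374])
for n in S:
    P=S[n]['P'].reshape(-1,3); P=P[~np.isnan(P).any(1)]
    q=P[(abs(P[:,2]-.088)<.004)]; c=C+.073*np.array([np.cos(2.36),np.sin(2.36)])
    q=q[np.hypot(*(q[:,:2]-c).T)<.045]
    if len(q)>9:
        cc,r=fitc(q[:,:2]); v=cc-C; print(n,len(q),cc,r,'mid',(q.min(0)+q.max(0))/2,np.hypot(*v),np.degrees(np.arctan2(v[1],v[0])))
E
```

```text
t: 10.4
tool_pos: [0.6658, -0.0541, 0.0296]
orientation: [-1.731, -2.612, -0.027]
force: [-0.0, 0.3, -0.2]
opening: 0.0359
[ 0.6658 -0.0541  0.0296] z [ 0.003  0.019 -1.   ] yaw 22.9 10.4 [-0.   0.3 -0.2] 0.0359 r 0.1249 ang 312.9
side 196 [0.53156832 0.09223523] 0.02557108121714639 mid [0.53148295 0.09260685 0.08780348] 0.07369301277562348 131.91784626951303
```

View pics/c3.png

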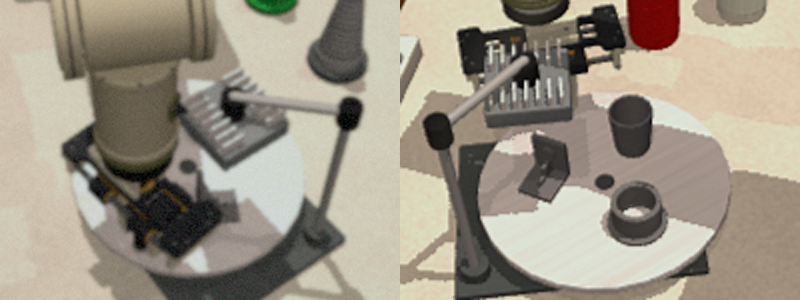

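The crop's right half shows the bushing at (637,210), clear of the lamp, with the cup at (630,125) and the bracket at (545,165), both upright. The bushing measures (.5315,.0925). Before placing the gripper beside the lamp I check the wrist tube's size.

```bash
python3 - <<'E'
from m import *
T=np.array([.6658,-.0541])
a=np.radians(22.9); y=np.array([np.cos(a),np.sin(a)]); x=np.array([-y[1],y[0]])*-1
for n in S:
    P=S[n]['P'].reshape(-1,3); P=P[~np.isnan(P).any(1)]; P=P[np.hypot(*(P[:,:2]-T).T)<.13]
    for z0 in np.arange(.14,.42,.02):
        q=P[(P[:,2]>z0)&(P[:,2]<z0+.02)]
        if z0<.27: # drop lamp region (stand frame)
            b=np.radians(15.5); w=q[:,:2]-[.5808,.0374]; sy=-w[:,0]*np.sin(b)+w[:,1]*np.cos(b); q=q[sy<-.05]
        if len(q)<6: continue
        l=(q[:,:2]-T)@np.c_[x,y]; cc,r=fitc(q[:,:2]); print(n,z0.round(2),len(q),'toolx',l[:,0].min().round(3),l[:,0].max().round(3),'tooly',l[:,1].min().round(3),l[:,1].max().round(3),'fit',(cc-T).round(3),r.round(3))
E
```

```text
scene 0.14 292 toolx -0.032 0.039 tooly -0.087 0.086 fit [0.002 0.003] 0.067
scene 0.16 919 toolx -0.034 0.039 tooly -0.093 0.093 fit [ 0.016 -0.017] 0.047
scene 0.18 1524 toolx -0.033 0.039 tooly -0.097 0.094 fit [ 0.005 -0.005] 0.069
scene 0.2 25 toolx 0.018 0.024 tooly 0.005 0.017 fit [ 0.018 -0.014] 0.004
scene 0.22 155 toolx -0.018 0.041 tooly -0.041 0.036 fit [-0.009 -0.002] 0.044
scene 0.24 185 toolx -0.017 0.042 tooly -0.015 0.036 fit [-0.    -0.004] 0.035
scene 0.26 322 toolx -0.022 0.048 tooly -0.029 0.042 fit [-0.    -0.005] 0.042
scene 0.28 433 toolx -0.032 0.048 tooly -0.032 0.041 fit [-0.001 -0.005] 0.041
scene 0.3 364 toolx -0.019 0.046 tooly -0.024 0.039 fit [-0.    -0.005] 0.041
scene 0.32 425 toolx -0.018 0.047 tooly -0.026 0.05 fit [-0.005 -0.001] 0.047
scene 0.34 451 toolx -0.018 0.047 tooly -0.025 0.044 fit [-0.002 -0.005] 0.042
scene 0.36 428 toolx -0.017 0.047 tooly -0.022 0.039 fit [-0.    -0.006] 0.041
scene 0.38 648 toolx -0.018 0.051 tooly -0.036 0.043 fit [ 0.015 -0.01 ] 0.027
scene 0.4 185 toolx -0.025 0.084 tooly -0.057 0.069 fit [ 0.014 -0.012] 0.047
si
[... 378 characters left out ...]
2] 0.035
side 0.24 178 toolx -0.037 0.006 tooly -0.036 0.039 fit [ 0.    -0.001] 0.032
side 0.26 258 toolx -0.041 0.009 tooly -0.044 0.041 fit [ 0.    -0.004] 0.042
side 0.28 312 toolx -0.041 0.014 tooly -0.042 0.041 fit [ 0.    -0.004] 0.04
side 0.3 274 toolx -0.039 -0.0 tooly -0.042 0.041 fit [ 0.    -0.004] 0.04
side 0.32 321 toolx -0.039 -0.002 tooly -0.042 0.05 fit [ 0.004 -0.009] 0.045
side 0.34 312 toolx -0.038 0.0 tooly -0.041 0.043 fit [ 0.001 -0.006] 0.041
side 0.36 153 toolx -0.04 -0.007 tooly -0.031 0.037 fit [-0.    -0.003] 0.038
side 0.38 82 toolx -0.067 -0.026 tooly 0.002 0.059 fit [0.003 0.028] 0.034
side 0.4 429 toolx -0.104 -0.021 tooly -0.06 0.069 fit [-0.034 -0.079] 0.146
```

The tube radius is 42 mm, so about 16 mm stays clear of the lamp. I'll go up, then back around the lamp. The yaw will end at +105°, with the camera side facing away from the lamp.

```bash
python3 -m pendant '[{"translation":[0,0,-20],"twist":[0,0,0],"grip":-0.2},{"translation":[0,0,-30],"twist":[0,0,0],"grip":-0.2},{"translation":[0,0,-30],"twist":[0,0,0],"grip":-0.2},{"translation":[0,0,-25],"twist":[0,0,0],"grip":0},{"translation":[8,-25,0],"twist":[0,0,0],"grip":1},{"translation":[9,-32,0],"twist":[0,0,0],"grip":1},{"translation":[9,-32,0],"twist":[0,0,0],"grip":1},{"translation":[9,-32,0],"twist":[0,0,0],"grip":1},{"translation":[8,-25,0],"twist":[0,0,0],"grip":1},{"translation":[3,-10,0],"twist":[0,0,-0.08],"grip":1}]' 20;python3 st.py
```

```text
t: 11.5
tool_pos: [0.4995, -0.0746, 0.1373]
orientation: [-1.624, -2.682, -0.028]
force: [-0.1, 0.3, 0.6]
opening: 0.0884
[ 0.4995 -0.0746  0.1373] z [ 0.004  0.018 -1.   ] yaw 27.6 11.5 [-0.1  0.3  0.6] 0.0884 r 0.1384 ang 234.0
```

```bash
python3 -m pendant '[{"translation":[0,0,0],"twist":[0,0,-0.14],"grip":1},{"translation":[0,0,0],"twist":[0,0,-0.145],"grip":1},{"translation":[0,0,0],"twist":[0,0,-0.145],"grip":1},{"translation":[0,0,0],"twist":[0,0,-0.145],"grip":1},{"translation":[0,0,0],"twist":[0,0,-0.145],"grip":1},{"translation":[0,0,0],"twist":[0,0,-0.145],"grip":1},{"translation":[0,0,0],"twist":[0,0,-0.145],"grip":1},{"translation":[0,0,0],"twist":[0,0,-0.145],"grip":1},{"translation":[0,0,0],"twist":[0,0,-0.1],"grip":1},{"translation":[0,0,0],"twist":[0,0,-0.06],"grip":1}]' 20;python3 st.py
```

```text
t: 12.5
tool_pos: [0.498, -0.0748, 0.1391]
orientation: [-0.43, 3.101, 0.025]
force: [0.6, -0.6, -0.3]
opening: 0.0933
[ 0.498  -0.0748  0.1391] z [ 0.008  0.017 -1.   ] yaw 105.8 12.5 [ 0.6 -0.6 -0.3] 0.0933 r 0.1394 ang 233.6
```

```bash
python3 -m pendant '[{"translation":[-10,20,0],"twist":[0.014,0.012,0],"grip":1},{"translation":[-15,30,0],"twist":[0,0,0],"grip":1},{"translation":[-17,33,0],"twist":[0,0,0],"grip":1},{"translation":[-15,30,0],"twist":[0,0,0],"grip":1},{"translation":[-10,20,0],"twist":[0,0,0],"grip":1},{"translation":[-4,8,0],"twist":[0,0,0],"grip":1},{"translation":[0,0,0],"twist":[0,0,0],"grip":1},{"translation":[0,0,0],"twist":[0,0,0],"grip":1},{"translation":[0,0,0],"twist":[0,0,0],"grip":1},{"translation":[0,0,0],"twist":[0,0,0],"grip":1}]' 20;python3 st.py
cat > b.py <<'E'
from h import *
s=robot.read_state(); im,d,i=cap('wrist'); P=cloud(d,i); Q=P.reshape(-1,3); R=cv2.Rodrigues(s['orientation'])[0]
import sys
c=np.array([float(sys.argv[1]),float(sys.argv[2])]); zt=float(sys.argv[3])
q=Q[(abs(Q[:,2]-zt)<.004)&(np.hypot(*(Q[:,:2]-c).T)<.042)]
cc,r=fitc(q[:,:2]); mid=(np.quantile(q,.005,axis=0)+np.quantile(q,.995,axis=0))/2
print('wrist rim',len(q),cc,r,'mid',mid,'tool delta mm',((np.r_[cc,s['tool_pos'][2]]-s['tool_pos'])@R*1e3).round(1)); save(im,sys.argv[4])
E
python3 b.py .5315 .0925 .088 w3.png
```

```text
t: 13.5
tool_pos: [0.5289, 0.0821, 0.1405]
orientation: [-0.429, 3.11, -0.003]
force: [-0.4, -0.4, -0.7]
opening: 0.0933
[0.5289 0.0821 0.1405] z [ 0.002 -0.002 -1.   ] yaw 105.7 13.5 [-0.4 -0.4 -0.7] 0.0933 r 0.0685 ang 139.3
wrist rim 2351 [0.53041513 0.08933671] 0.025304460835269 mid [0.53068    0.08933363 0.08629244] tool delta mm [-3.4  6.6 -0. ]
```

View pics/w3.png

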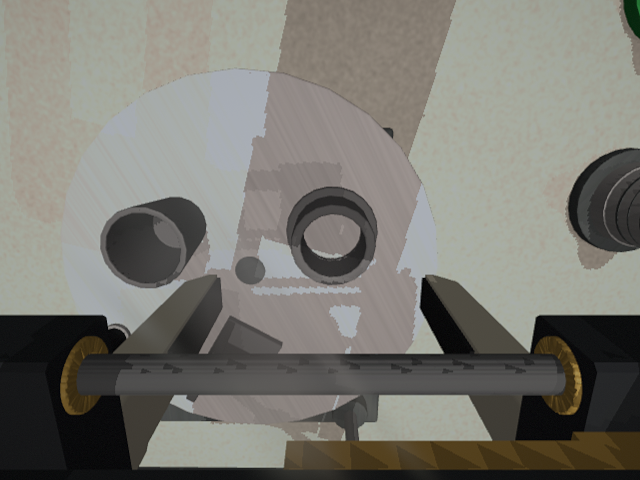

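The wrist view shows the bushing at (333,235) between the open fingers, the cup at (155,245) well to the left, and the grey gauge at (615,200). The rim centre measures about (.531,.0905). I'll centre and descend.

```bash
python3 -m pendant '[{"translation":[-2,4,0],"twist":[0,0,0],"grip":1},{"translation":[-2,3,10],"twist":[0,0,0],"grip":1},{"translation":[0,0,20],"twist":[0,0,0],"grip":1},{"translation":[0,0,25],"twist":[0,0,0],"grip":1},{"translation":[0,0,22],"twist":[0,0,0],"grip":1},{"translation":[0,0,15],"twist":[0,0,0],"grip":1},{"translation":[0,0,8],"twist":[0,0,0],"grip":1},{"translation":[0,0,3],"twist":[0,0,0],"grip":1},{"translation":[0,0,0],"twist":[0,0,0],"grip":1},{"translation":[0,0,0],"twist":[0,0,0],"grip":1}]' 15;python3 st.py; python3 b.py .531 .09 .088 w4.png
```

```text
t: 14.55
tool_pos: [0.5317, 0.0899, 0.0314]
orientation: [-0.425, 3.109, -0.003]
force: [-0.6, -0.2, -0.4]
opening: 0.0927
[0.5317 0.0899 0.0314] z [ 0.004 -0.001 -1.   ] yaw 105.6 14.55 [-0.6 -0.2 -0.4] 0.0927 r 0.0719 ang 133.1
wrist rim 4817 [0.52970458 0.08929928] 0.024959598321416445 mid [0.5267069  0.0895089  0.08624204] tool delta mm [ 2.1 -0.  -0. ]
```

```bash
python3 -m pendant '[{"translation":[1,0,1],"twist":[0,0,0],"grip":0.5},{"translation":[0,0,0],"twist":[0,0,0],"grip":0.3},{"translation":[0,0,0],"twist":[0,0,0],"grip":-0.2},{"translation":[0,0,0],"twist":[0,0,0],"grip":-0.5},{"translation":[0,0,0],"twist":[0,0,0],"grip":-0.5},{"translation":[0,0,0],"twist":[0,0,0],"grip":-0.5},{"translation":[0,0,0],"twist":[0,0,0],"grip":-0.5},{"translation":[0,0,0],"twist":[0,0,0],"grip":-0.5},{"translation":[0,0,0],"twist":[0,0,0],"grip":-0.5},{"translation":[0,0,0],"twist":[0,0,0],"grip":-0.5}]' 15;python3 st.py
```

```text
t: 15.6
tool_pos: [0.533, 0.0898, 0.0333]
orientation: [-0.424, 3.104, -0.003]
force: [0.6, 0.5, 1.2]
opening: 0.0575
[0.533  0.0898 0.0333] z [ 0.009 -0.001 -1.   ] yaw 105.6 15.6 [0.6 0.5 1.2] 0.0575 r 0.0709 ang 132.4
```

```bash
python3 -m pendant '[{"translation":[0,0,-8],"twist":[0,0,0],"grip":-0.5},{"translation":[0,0,-18],"twist":[0,0,0],"grip":-0.5},{"translation":[0,0,-28],"twist":[0,0,0],"grip":-0.5},{"translation":[0,0,-30],"twist":[0,0,0],"grip":-0.5},{"translation":[0,0,-28],"twist":[0,0,0],"grip":-0.5},{"translation":[0,0,-20],"twist":[0,0,0],"grip":-0.5},{"translation":[0,0,-10],"twist":[0,0.008,0],"grip":-0.5},{"translation":[0,0,-3],"twist":[0,0,0],"grip":-0.5},{"translation":[0,0,0],"twist":[0,0,0],"grip":-0.5},{"translation":[0,0,0],"twist":[0,0,0],"grip":-0.5}]' 15;python3 st.py
```

```text
t: 16.6
tool_pos: [0.5292, 0.0897, 0.1836]
orientation: [0.425, -3.107, 0.005]
force: [-1.7, 0.2, -1.0]
opening: 0.0573
[0.5292 0.0897 0.1836] z [-0.005 -0.004 -1.   ] yaw 105.6 16.6 [-1.7  0.2 -1. ] 0.0573 r 0.0735 ang 134.6
```

```bash
python3 -m pendant '[{"translation":[1,15,0],"twist":[0,0,0],"grip":-0.5},{"translation":[1,28,0],"twist":[0,0,0],"grip":-0.5},{"translation":[2,38,0],"twist":[0,0,0],"grip":-0.5},{"translation":[2,42,0],"twist":[0,0,0],"grip":-0.5},{"translation":[2,42,0],"twist":[0,0,0],"grip":-0.5},{"translation":[2,34,0],"twist":[0,0,0],"grip":-0.5},{"translation":[1,22,0],"twist":[0,0,0],"grip":-0.5},{"translation":[1,10,0],"twist":[0,0,0],"grip":-0.5},{"translation":[0,0,0],"twist":[0,0,0],"grip":-0.5},{"translation":[0,0,0],"twist":[0,0,0],"grip":-0.5}]' 15;python3 st.py
```

```text
t: 17.6
tool_pos: [0.4428, 0.3193, 0.1709]
orientation: [0.42, -3.089, 0.01]
force: [-0.3, -0.3, -0.7]
opening: 0.0572
[0.4428 0.3193 0.1709] z [-0.024 -0.009 -1.   ] yaw 105.5 17.6 [-0.3 -0.3 -0.7] 0.0572 r 0.3138 ang 116.1
```

```bash
python3 -m pendant '[{"translation":[-4,5,-3],"twist":[-0.002,-0.024,0],"grip":-0.5},{"translation":[-4,5,-3],"twist":[0,0,0],"grip":-0.5},{"translation":[0,0,0],"twist":[0,0,0],"grip":-0.5},{"translation":[0,0,0],"twist":[0,0,0],"grip":-0.5},{"translation":[0,0,0],"twist":[0,0,0],"grip":-0.5},{"translation":[0,0,0],"twist":[0,0,0],"grip":-0.5},{"translation":[0,0,0],"twist":[0,0,0],"grip":-0.5},{"translation":[0,0,0],"twist":[0,0,0],"grip":-0.5},{"translation":[0,0,0],"twist":[0,0,0],"grip":-0.5},{"translation":[0,0,0],"twist":[0,0,0],"grip":-0.5}]' 15;python3 st.py
cat > g.py <<'E'
from h import *
import sys
zf=float(sys.argv[1]) # underside guess
G=np.array([.4485,.331]); out=[]
for n in('scene','side'):
    im,d,i=cap(n); P=cloud(d,i); np.savez('/tmp/'+n,im=im,P=P); Q=P.reshape(-1,3); Q=Q[~np.isnan(Q).any(1)]; Q=Q[np.hypot(*(Q[:,:2]-G).T)<.045]
    def fixr(q,r):  # circle centre with known radius (outer, visible wall)
        from scipy.optimize import least_squares
        return least_squares(lambda c:np.hypot(*(q[:,:2]-c).T)-r,G,loss='soft_l1',f_scale=.001).x
    for nm,z0,z1,r in(('flange',zf,zf+.005,.035),('sleeve',zf+.012,zf+.036,.029)):
        q=Q[(Q[:,2]>z0)&(Q[:,2]<z1)]
        if len(q)>5: print(n,nm,len(q),fixr(q,r).round(4),'free',[np.round(a,4) for a in fitc(q[:,:2])],)
    for z in(.05,.07,.09):
        q=Q[abs(Q[:,2]-z)<.01]
        if len(q)>5: 
            r=.033-(q[:,2]-.03)*.15
            print(n,'gauge',z,len(q),fixr(q,r).round(4))
    h=np.histogram(Q[:,2],np.arange(.09,.26,.005)); print([(round(b,3),int(c)) for c,b in zip(*h)])
    ctr=(444,225) if n=='scene' else (308,360); a=im[max(0,ctr[1]-75):ctr[1]+75,ctr[0]-100:ctr[0]+100]; out.append(cv2.resize(a,(400,300),interpolation=cv2.INTER_CUBIC))
save(cv2.convertScaleAbs(np.hstack(out),alpha=1.3),sys.argv[2])
E
python3 g.py .19 c5.png
```

```text
t: 18.6
tool_pos: [0.4506, 0.3282, 0.1774]
orientation: [-0.414, 3.113, -0.002]
force: [-0.3, -0.7, -0.9]
opening: 0.057
[0.4506 0.3282 0.1774] z [ 0.002 -0.001 -1.   ] yaw 105.2 18.6 [-0.3 -0.7 -0.9] 0.057 r 0.3186 ang 114.1
scene flange 9 [0.4474 0.3283] free [array([0.4498, 0.3261]), np.float64(0.0322)]
scene sleeve 312 [0.4493 0.3211] free [array([0.453 , 0.3271]), np.float64(0.0267)]
scene gauge 0.05 194 [0.4479 0.331 ]
scene gauge 0.07 170 [0.4479 0.3307]
scene gauge 0.09 155 [0.4479 0.331 ]
[(np.float64(0.09), 35), (np.float64(0.095), 39), (np.float64(0.1), 37), (np.float64(0.105), 33), (np.float64(0.11), 37), (np.float64(0.115), 32), (np.float64(0.12), 31), (np.float64(0.125), 33), (np.float64(0.13), 30), (np.float64(0.135), 35), (np.float64(0.14), 26), (np.float64(0.145), 33), (np.float64(0.15), 46), (np.float64(0.155), 46), (np.float64(0.16), 0), (np.float64(0.165), 0), (np.float64(0.17), 0), (np.float64(0.175), 0), (np.float64(0.18), 0), (np.float64(0.185), 0), (np.float64(0.19), 9), (np.float64(0.195), 131), (np.float64(0.2), 66), (np.float64(0.205), 56), (np.float64(0.21
[... 486 characters left out ...]
 40), (np.float64(0.11), 45), (np.float64(0.115), 33), (np.float64(0.12), 44), (np.float64(0.125), 32), (np.float64(0.13), 40), (np.float64(0.135), 34), (np.float64(0.14), 34), (np.float64(0.145), 33), (np.float64(0.15), 37), (np.float64(0.155), 10), (np.float64(0.16), 0), (np.float64(0.165), 0), (np.float64(0.17), 0), (np.float64(0.175), 0), (np.float64(0.18), 0), (np.float64(0.185), 0), (np.float64(0.19), 6), (np.float64(0.195), 13), (np.float64(0.2), 1), (np.float64(0.205), 0), (np.float64(0.21), 0), (np.float64(0.215), 0), (np.float64(0.22), 0), (np.float64(0.225), 5), (np.float64(0.23), 33), (np.float64(0.235), 18), (np.float64(0.24), 11), (np.float64(0.245), 10), (np.float64(0.25), 0)]
```

View pics/c5.png

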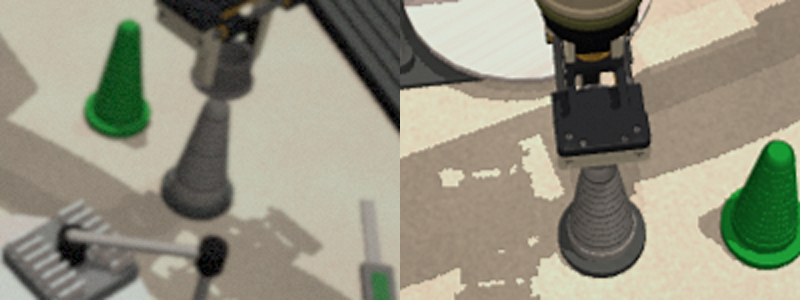

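The crop shows the bushing held level at (222,70) left, just above the nose of the grey gauge at (215,105). The underside is at .192 as expected. The gauge axis is (.4482,.3309) and the bushing about 3 mm short in y. I'll correct and ease down.

```bash
python3 -m pendant '[{"translation":[-1,2.5,0],"twist":[0,0,0],"grip":-0.5},{"translation":[0,0,4],"twist":[0,0,0],"grip":-0.5},{"translation":[0,0,8],"twist":[0,0,0],"grip":-0.5},{"translation":[0,0,10],"twist":[0,0,0],"grip":-0.5},{"translation":[0,0,10],"twist":[0,0,0],"grip":-0.5},{"translation":[0,0,8],"twist":[0,0,0],"grip":-0.5},{"translation":[0,0,6],"twist":[0,0,0],"grip":-0.5},{"translation":[0,0,3],"twist":[0,0,0],"grip":-0.5},{"translation":[0,0,0],"twist":[0,0,0],"grip":-0.5},{"translation":[0,0,0],"twist":[0,0,0],"grip":-0.5}]' 15;python3 st.py
```

```text
t: 19.7
tool_pos: [0.4498, 0.3305, 0.1221]
orientation: [0.415, -3.113, 0.004]
force: [-1.3, -0.2, -0.1]
opening: 0.0573
[0.4498 0.3305 0.1221] z [-0.001 -0.003 -1.   ] yaw 105.2 19.7 [-1.3 -0.2 -0.1] 0.0573 r 0.321 ang 114.1
```

```bash
python3 -m pendant '[{"translation":[-0.8,0.8,0],"twist":[0,0,0],"grip":-0.5},{"translation":[0,0,3],"twist":[0,0,0],"grip":-0.5},{"translation":[0,0,4],"twist":[0,0,0],"grip":-0.5},{"translation":[0,0,4],"twist":[0,0,0],"grip":-0.5},{"translation":[0,0,3],"twist":[0,0,0],"grip":-0.5},{"translation":[0,0,2],"twist":[0,0,0],"grip":-0.5},{"translation":[0,0,1],"twist":[0,0,0],"grip":-0.5},{"translation":[0,0,0],"twist":[0,0,0],"grip":-0.5},{"translation":[0,0,0],"twist":[0,0,0],"grip":-0.5},{"translation":[0,0,0],"twist":[0,0,0],"grip":-0.5}]' 8;python3 st.py
```

```text
t: 20.7
tool_pos: [0.4513, 0.332, 0.1049]
orientation: [-0.415, 3.113, -0.002]
force: [-0.6, 0.1, -0.5]
opening: 0.0571
[0.4513 0.332  0.1049] z [ 0.001 -0.001 -1.   ] yaw 105.2 20.7 [-0.6  0.1 -0.5] 0.0571 r 0.3218 ang 113.7
```

```bash
python3 -m pendant '[{"translation":[0.8,0,1],"twist":[0,0,0],"grip":-0.5},{"translation":[0,0,1.5],"twist":[0,0,0],"grip":-0.5},{"translation":[0,0,1.5],"twist":[0,0,0],"grip":-0.5},{"translation":[0,0,1.5],"twist":[0,0,0],"grip":-0.5},{"translation":[0,0,1.5],"twist":[0,0,0],"grip":-0.5},{"translation":[0,0,1.5],"twist":[0,0,0],"grip":-0.5},{"translation":[0,0,1],"twist":[0,0,0],"grip":-0.5},{"translation":[0,0,0.5],"twist":[0,0,0],"grip":-0.5},{"translation":[0,0,0],"twist":[0,0,0],"grip":-0.5},{"translation":[0,0,0],"twist":[0,0,0],"grip":-0.5}]' 8;python3 st.py
```

```text
t: 21.7
tool_pos: [0.4503, 0.3319, 0.0942]
orientation: [-0.415, 3.114, -0.002]
force: [-0.8, 0.4, -0.7]
opening: 0.0574
[0.4503 0.3319 0.0942] z [ 0.001 -0.001 -1.   ] yaw 105.2 21.7 [-0.8  0.4 -0.7] 0.0574 r 0.3222 ang 113.9
```

```bash
python3 -m pendant '[{"translation":[0,-0.3,0.7],"twist":[0,0,0],"grip":-0.5},{"translation":[0,0,0.7],"twist":[0,0,0],"grip":-0.5},{"translation":[0,0,0.7],"twist":[0,0,0],"grip":-0.5},{"translation":[0,0,0.7],"twist":[0,0,0],"grip":-0.5},{"translation":[0,0,0.7],"twist":[0,0,0],"grip":-0.5},{"translation":[0,0,0.7],"twist":[0,0,0],"grip":-0.5},{"translation":[0,0,0.5],"twist":[0,0,0],"grip":-0.5},{"translation":[0,0,0],"twist":[0,0,0],"grip":-0.5},{"translation":[0,0,0],"twist":[0,0,0],"grip":-0.5},{"translation":[0,0,0],"twist":[0,0,0],"grip":-0.5}]' 8;python3 st.py
```

```text
t: 22.7
tool_pos: [0.4499, 0.3318, 0.0893]
orientation: [0.415, -3.114, 0.001]
force: [-1.0, 0.3, -0.6]
opening: 0.057
[0.4499 0.3318 0.0893] z [-0.    -0.001 -1.   ] yaw 105.2 22.7 [-1.   0.3 -0.6] 0.057 r 0.3222 ang 114.0
```

```bash
python3 -m pendant '[{"translation":[0,0,0.6],"twist":[0,0,0],"grip":-0.5},{"translation":[0,0,0.6],"twist":[0,0,0],"grip":-0.5},{"translation":[0,0,0.6],"twist":[0,0,0],"grip":-0.5},{"translation":[0,0,0.6],"twist":[0,0,0],"grip":-0.5},{"translation":[0,0,0.3],"twist":[0,0,0],"grip":-0.5},{"translation":[0,0,0],"twist":[0,0,0],"grip":-0.5},{"translation":[0,0,0],"twist":[0,0,0],"grip":-0.5},{"translation":[0,0,0],"twist":[0,0,0],"grip":-0.5},{"translation":[0,0,0],"twist":[0,0,0],"grip":-0.5},{"translation":[0,0,0],"twist":[0,0,0],"grip":-0.5}]' 8;python3 st.py; python3 g.py .102 c6.png | grep -v float
```

```text
t: 23.7
tool_pos: [0.4505, 0.332, 0.0874]
orientation: [-0.415, 3.113, -0.001]
force: [-0.9, -0.4, 1.6]
opening: 0.0569
[0.4505 0.332  0.0874] z [ 0.001 -0.    -1.   ] yaw 105.2 23.7 [-0.9 -0.4  1.6] 0.0569 r 0.3221 ang 113.9
scene gauge 0.05 181 [0.4475 0.3306]
scene gauge 0.07 176 [0.4478 0.3309]
scene gauge 0.09 78 [0.4477 0.331 ]
side gauge 0.05 186 [0.4485 0.3309]
side gauge 0.07 106 [0.4487 0.331 ]
```

Fz has risen by about 2 N, so it is just touching, with the underside at about .102 to .103. I'll press a touch further before letting go.

```bash
python3 -m pendant '[{"translation":[0,0,0.6],"twist":[0,0,0],"grip":-0.5},{"translation":[0,0,0.6],"twist":[0,0,0],"grip":-0.5},{"translation":[0,0,0.6],"twist":[0,0,0],"grip":-0.5},{"translation":[0,0,0.6],"twist":[0,0,0],"grip":-0.5},{"translation":[0,0,0.6],"twist":[0,0,0],"grip":-0.5},{"translation":[0,0,0.6],"twist":[0,0,0],"grip":-0.5},{"translation":[0,0,0],"twist":[0,0,0],"grip":-0.5},{"translation":[0,0,0],"twist":[0,0,0],"grip":-0.5},{"translation":[0,0,0],"twist":[0,0,0],"grip":-0.5},{"translation":[0,0,0],"twist":[0,0,0],"grip":-0.5}]' 8;python3 st.py
```

```text
t: 24.8
tool_pos: [0.4516, 0.3324, 0.0865]
orientation: [-0.416, 3.11, -0.0]
force: [-2.1, -0.8, 3.0]
opening: 0.0569
[0.4516 0.3324 0.0865] z [ 0.004  0.    -1.   ] yaw 105.2 24.8 [-2.1 -0.8  3. ] 0.0569 r 0.322 ang 113.6
```

```bash
python3 -m pendant '[{"translation":[0.8,0,0],"twist":[0,0,0],"grip":-0.5},{"translation":[0.4,0,0],"twist":[0,0,0],"grip":-0.5},{"translation":[0,0,0],"twist":[0,0,0],"grip":0.24},{"translation":[0,0,0],"twist":[0,0,0],"grip":0.28},{"translation":[0,0,0],"twist":[0,0,0],"grip":0.34},{"translation":[0,0,0],"twist":[0,0,0],"grip":0.42},{"translation":[0,0,0],"twist":[0,0,0],"grip":0.5},{"translation":[0,0,0],"twist":[0,0,0],"grip":0.6},{"translation":[0,0,0],"twist":[0,0,0],"grip":0.7},{"translation":[0,0,0],"twist":[0,0,0],"grip":0.8}]' 8;python3 st.py; python3 - <<'E'
from h import *
s=robot.read_state(); im,d,i=cap('wrist'); P=cloud(d,i).reshape(-1,3); save(im,'w7.png')
q=P[(np.hypot(*(P[:,:2]-[.4485,.331]).T)<.04)&(P[:,2]>.138)&(P[:,2]<.148)]
h=np.histogram(P[(np.hypot(*(P[:,:2]-[.4485,.331]).T)<.036)][:,2],np.arange(.09,.16,.002)); print([(round(float(b),3),int(c)) for c,b in zip(*h)])
print(len(q),fitc(q[:,:2]),q.mean(0)); A=np.c_[q[:,:2]-q[:,:2].mean(0),np.ones(len(q))]; print('tilt deg',np.degrees(np.linalg.lstsq(A,q[:,2],rcond=None)[0]))
E
```

```text
t: 25.8
tool_pos: [0.4507, 0.3318, 0.0854]
orientation: [-0.415, 3.11, -0.001]
force: [0.7, 0.6, 0.9]
opening: 0.0818
[0.4507 0.3318 0.0854] z [ 0.004  0.    -1.   ] yaw 105.2 25.8 [0.7 0.6 0.9] 0.0818 r 0.3218 ang 113.8
[(0.09, 0), (0.092, 0), (0.094, 0), (0.096, 0), (0.098, 0), (0.1, 0), (0.102, 6), (0.104, 162), (0.106, 1462), (0.108, 1400), (0.11, 143), (0.112, 185), (0.114, 180), (0.116, 192), (0.118, 216), (0.12, 240), (0.122, 230), (0.124, 262), (0.126, 300), (0.128, 332), (0.13, 417), (0.132, 468), (0.134, 619), (0.136, 637), (0.138, 1211), (0.14, 3242), (0.142, 1200), (0.144, 241), (0.146, 237), (0.148, 518), (0.15, 766), (0.152, 769), (0.154, 2227), (0.156, 67)]
6255 (array([0.44953652, 0.33165118]), np.float64(0.0245807040914104)) [0.43929207 0.32845815 0.14141432]
tilt deg [-3.08609183 -0.44144351  8.10244373]
```

View pics/w7.png

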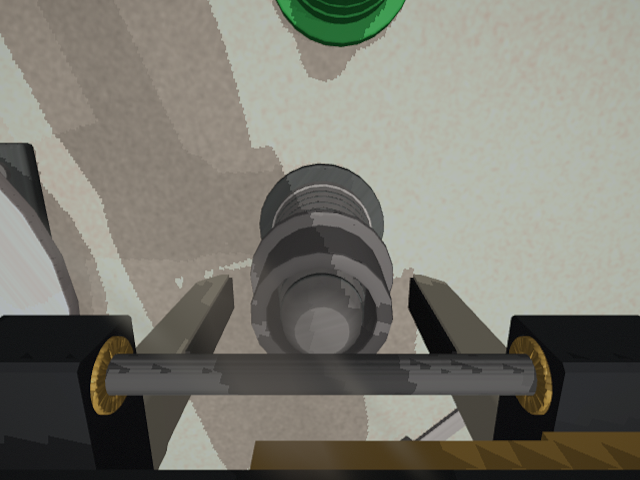

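The wrist view shows the bushing seated at (322,300), the nose protruding through the bore, and open fingers either side at (220,290) and (420,290). I'll retreat straight up, then away, and check for level.

```bash
python3 -m pendant '[{"translation":[0,0,0],"twist":[0,0,0],"grip":1},{"translation":[0,0,0],"twist":[0,0,0],"grip":1},{"translation":[0,0,-5],"twist":[0,0,0],"grip":1},{"translation":[0,0,-15],"twist":[0,0,0],"grip":1},{"translation":[0,0,-25],"twist":[0,0,0],"grip":1},{"translation":[0,0,-30],"twist":[0,0,0],"grip":1},{"translation":[0,0,-35],"twist":[0,0,0],"grip":1},{"translation":[0,0,-20],"twist":[0,0,0],"grip":1},{"translation":[0,0,-5],"twist":[0,0,0],"grip":1},{"translation":[0,0,0],"twist":[0,0,0],"grip":1}]' 8;python3 st.py
python3 -m pendant '[{"translation":[15,0,0],"twist":[0,0,0],"grip":1},{"translation":[25,0,-5],"twist":[0,0,0],"grip":1},{"translation":[10,-20,-5],"twist":[0,0,0],"grip":1},{"translation":[0,-30,-5],"twist":[0,0,0],"grip":1},{"translation":[0,-35,-5],"twist":[0,0,0],"grip":1},{"translation":[0,-35,0],"twist":[0,0,0],"grip":1},{"translation":[0,-25,0],"twist":[0,0,0],"grip":1},{"translation":[0,-10,0],"twist":[0,0,0],"grip":1},{"translation":[0,0,0],"twist":[0,0,0],"grip":1},{"translation":[0,0,0],"twist":[0,0,0],"grip":1}]' 8;python3 st.py
python3 - <<'E'
from h import *
out=[];G=np.array([.4484,.331])
for n in('scene','side'):
    im,d,i=cap(n); P=cloud(d,i); np.savez('/tmp/'+n,im=im,P=P); Q=P.reshape(-1,3); Q=Q[~np.isnan(Q).any(1)]; rr=np.hypot(*(Q[:,:2]-G).T)
    for nm,m,z0 in(('flange top',(rr>.0305)&(rr<.034),.109),('rim',(rr>.0225)&(rr<.0285),.143)):
        q=Q[m&(abs(Q[:,2]-z0)<.004)]
        if len(q)<6: print(n,nm,len(q)); continue
        from scipy.optimize import least_squares
        f=least_squares(lambda p:p[0]+(q[:,:2]-G)@p[1:]-q[:,2],[z0,0,0],loss='soft_l1',f_scale=.0007).x
        print(n,nm,len(q),'z',f[0].round(4),'slope',f[1:].round(3),'fit',*fitc(q[:,:2]))
    # other objects
    C=np.array([.5808,.0374])
    for nm,r,h in(('cup',.0,.110),('bracket',0,.103),('plate',0,.048)):
        q=Q[(abs(Q[:,2]-h)<.005)&(np.hypot(*(Q[:,:2]-C).T)<.12)]; print(n,nm,len(q),q.mean(0).round(3) if len(q) else '')
    q=Q[(np.hypot(*(Q[:,:2]-[.461,-.342]).T)<.05)&(Q[:,2]>.03)&(Q[:,2]<.1)]; print('bottle',fitc(q[:,:2]))
    ctr=(444,225) if n=='scene' else (308,370); a=im[ctr[1]-75:ctr[1]+75,ctr[0]-100:ctr[0]+100]; out.append(cv2.resize(a,(400,300),interpolation=cv2.INTER_CUBIC))
w=[cv2.resize(np.load('/tmp/%s.npz'%n)['im'],(400,300)) for n in('scene','side')]
save(cv2.convertScaleAbs(np.vstack([np.hstack(out),np.hstack(w)]),alpha=1.4),'c8.png')
E
```

```text
t: 26.85
tool_pos: [0.4501, 0.3318, 0.2323]
orientation: [-0.414, 3.107, 0.002]
force: [0.1, -1.3, -1.5]
opening: 0.0928
[0.4501 0.3318 0.2323] z [ 0.007  0.002 -1.   ] yaw 105.2 26.85 [ 0.1 -1.3 -1.5] 0.0928 r 0.3221 ang 113.9
t: 27.85
tool_pos: [0.4361, 0.1631, 0.2409]
orientation: [0.417, -3.105, 0.004]
force: [0.5, -0.4, 0.4]
opening: 0.0928
[0.4361 0.1631 0.2409] z [-0.008 -0.003 -1.   ] yaw 105.3 27.85 [ 0.5 -0.4  0.4] 0.0928 r 0.1917 ang 139.0
scene flange top 61 z 0.1086 slope [-0.064 -0.009] fit [0.4484385  0.33093752] 0.03226420041583554
scene rim 92 z 0.1425 slope [-0.041  0.003] fit [0.44938986 0.33083935] 0.02558002494510276
scene cup 200 [ 0.566 -0.02   0.109]
scene bracket 215 [ 0.589 -0.007  0.103]
scene plate 5291 [0.602 0.023 0.049]
bottle (array([ 0.45996094, -0.3440449 ]), np.float64(0.03562472392808242))
side flange top 108 z 0.1083 slope [-0.043 -0.009] fit [0.44821706 0.33102233] 0.03235068950971471
side rim 183 z 0.1419 slope [-0.044 -0.011] fit [0.44905845 0.33154215] 0.02564894226318731
side cup 142 [ 0.564 -0.02   0.109]
side bracket 187 [ 0.59  -0.004  0.103]
side plate 5113 [0.576 0.055 0.048]
bottle (array([ 0.4373754 , -0.33335671]), np.float64(0.011392485692302844))
```

View pics/c8.png

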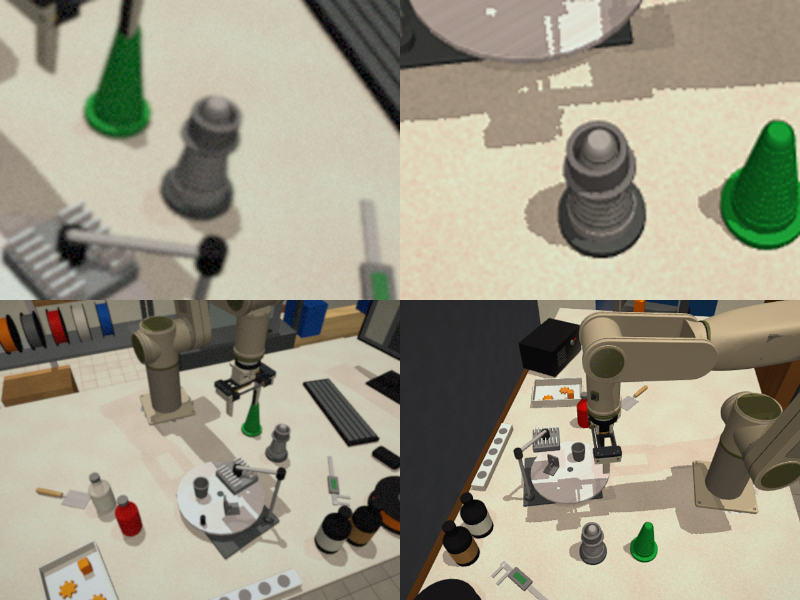

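The picture shows the bushing seated on the grey gauge (600,160 top right), with the cup and bracket upright and the bottle in place. But both cameras give a tilt of about 0.044 (2.5°), the -x side high, so it isn't level yet.

Fix: set the jaws along world x, about 48 mm apart, and press both tips evenly on the rim.

```bash
python3 -m pendant '[{"translation":[0,0,0],"twist":[0,0,0.1],"grip":0.6},{"translation":[0,0,0],"twist":[0,0,0.145],"grip":0.3},{"translation":[0,0,0],"twist":[0,0,0.145],"grip":0.05},{"translation":[0,0,0],"twist":[0,0,0.145],"grip":0.05},{"translation":[0,0,0],"twist":[0,0,0.145],"grip":0.05},{"translation":[0,0,0],"twist":[0,0,0.145],"grip":0.05},{"translation":[0,0,0],"twist":[0,0,0.145],"grip":0.05},{"translation":[0,0,0],"twist":[0,0,0.145],"grip":0.05},{"translation":[0,0,0],"twist":[0,0,0.145],"grip":0.05},{"translation":[0,0,0],"twist":[0,0,0.145],"grip":0.05}]' 20
python3 -m pendant '[{"translation":[0,0,0],"twist":[0,0,0.14],"grip":0.05},{"translation":[0,0,0],"twist":[0,0,0.14],"grip":0.05},{"translation":[0,0,0],"twist":[0,0,0.1],"grip":0.05},{"translation":[0,0,0],"twist":[0,0,0.05],"grip":0.05},{"translation":[15,0,0],"twist":[0,0,0],"grip":0.05},{"translation":[30,2,0],"twist":[0,0,0],"grip":0.05},{"translation":[35,2,0],"twist":[0,0,0],"grip":0.05},{"translation":[30,2,0],"twist":[0,0,0],"grip":0.05},{"translation":[20,2,0],"twist":[0,0,0],"grip":0.05},{"translation":[5,0,0],"twist":[0,0,0],"grip":0.05}]' 20;python3 st.py
```

```text
t: 28.95
tool_pos: [0.4329, 0.1753, 0.2402]
orientation: [-1.736, -2.609, 0.01]
force: [1.0, 1.0, -0.0]
opening: 0.0486
t: 29.95
tool_pos: [0.4434, 0.3256, 0.2393]
orientation: [-2.264, -2.166, 0.012]
force: [-0.8, 0.4, 0.3]
opening: 0.0488
[0.4434 0.3256 0.2393] z [-0.011  0.001 -1.   ] yaw -2.5 29.95 [-0.8  0.4  0.3] 0.0488 r 0.3193 ang 115.5
```

```bash
python3 -m pendant '[{"translation":[3,3,5],"twist":[-0.011,-0.001,0],"grip":0.05},{"translation":[2,2,15],"twist":[0,0,0],"grip":0.05},{"translation":[0,0,22],"twist":[0,0,0],"grip":0.05},{"translation":[0,0,20],"twist":[0,0,0],"grip":0.05},{"translation":[0,0,12],"twist":[0,0,0],"grip":0.05},{"translation":[0,0,5],"twist":[0,0,0],"grip":0.05},{"translation":[0,0,0],"twist":[0,0,0],"grip":0.05},{"translation":[0,0,0],"twist":[0,0,0],"grip":0.05},{"translation":[0,0,0],"twist":[0,0,0],"grip":0.05},{"translation":[0,0,0],"twist":[0,0,0],"grip":0.05}]' 20;python3 st.py
```

```text
t: 30.95
tool_pos: [0.4486, 0.3285, 0.1549]
orientation: [2.268, 2.17, -0.0]
force: [0.6, -0.6, 0.7]
opening: 0.0488
[0.4486 0.3285 0.1549] z [ 0.002 -0.002 -1.   ] yaw -2.5 30.95 [ 0.6 -0.6  0.7] 0.0488 r 0.3197 ang 114.4
```

```bash
python3 -m pendant '[{"translation":[2,0,5],"twist":[0,0,0],"grip":0.05},{"translation":[0,0,8],"twist":[0,0,0],"grip":0.05},{"translation":[0,0,8],"twist":[0,0,0],"grip":0.05},{"translation":[0,0,5],"twist":[0,0,0],"grip":0.05},{"translation":[0,0,2],"twist":[0,0,0],"grip":0.05},{"translation":[0,0,1],"twist":[0,0,0],"grip":0.05},{"translation":[0,0,0],"twist":[0,0,0],"grip":0.05},{"translation":[0,0,0],"twist":[0,0,0],"grip":0.05},{"translation":[0,0,0],"twist":[0,0,0],"grip":0.05},{"translation":[0,0,0],"twist":[0,0,0],"grip":0.05}]' 20;python3 st.py
```

```text
t: 31.95
tool_pos: [0.4495, 0.3313, 0.1245]
orientation: [2.267, 2.17, 0.003]
force: [-0.5, 0.3, -0.2]
opening: 0.0487
[0.4495 0.3313 0.1245] z [ 0.004 -0.001 -1.   ] yaw -2.5 31.95 [-0.5  0.3 -0.2] 0.0487 r 0.3219 ang 114.1
```

```bash
python3 -m pendant '[{"translation":[0,-0.5,3],"twist":[0.004,0,0],"grip":0.05},{"translation":[0,0,3],"twist":[0,0,0],"grip":0.05},{"translation":[0,0,1],"twist":[0,0,0],"grip":0.05},{"translation":[0,0,1],"twist":[0,0,0],"grip":0.05},{"translation":[0,0,0.8],"twist":[0,0,0],"grip":0.05},{"translation":[0,0,0.8],"twist":[0,0,0],"grip":0.05},{"translation":[0,0,0.8],"twist":[0,0,0],"grip":0.05},{"translation":[0,0,0.5],"twist":[0,0,0],"grip":0.05},{"translation":[0,0,0],"twist":[0,0,0],"grip":0.05},{"translation":[0,0,0],"twist":[0,0,0],"grip":0.05}]' 20;python3 st.py
```

```text
t: 32.95
tool_pos: [0.4493, 0.3316, 0.114]
orientation: [2.269, 2.172, 0.001]
force: [-1.0, -0.7, 0.3]
opening: 0.0487
[0.4493 0.3316 0.114 ] z [ 0.001 -0.    -1.   ] yaw -2.5 32.95 [-1.  -0.7  0.3] 0.0487 r 0.3222 ang 114.1
```

```bash
python3 -m pendant '[{"translation":[0,0,0.7],"twist":[0,0,0],"grip":0.05},{"translation":[0,0,0.7],"twist":[0,0,0],"grip":0.05},{"translation":[0,0,0.7],"twist":[0,0,0],"grip":0.05},{"translation":[0,0,0.7],"twist":[0,0,0],"grip":0.05},{"translation":[0,0,0.7],"twist":[0,0,0],"grip":0.05},{"translation":[0,0,0.5],"twist":[0,0,0],"grip":0.05},{"translation":[0,0,0],"twist":[0,0,0],"grip":0.05},{"translation":[0,0,0],"twist":[0,0,0],"grip":0.05},{"translation":[0,0,0],"twist":[0,0,0],"grip":0.05},{"translation":[0,0,0],"twist":[0,0,0],"grip":0.05}]' 20;python3 st.py; python3 -c "
from h import *; print(robot.read_state()['wrist_torque'].round(3))"
```

```text
t: 33.95
tool_pos: [0.4494, 0.3319, 0.1137]
orientation: [2.268, 2.173, 0.002]
force: [-1.0, -1.3, 2.1]
opening: 0.0487
[0.4494 0.3319 0.1137] z [ 0.001  0.001 -1.   ] yaw -2.5 33.95 [-1.  -1.3  2.1] 0.0487 r 0.3225 ang 114.0
[-0.134  0.235  0.032]
```

It touches at z .1137 and small rows stall there, so I'll press a bit harder.

```bash
python3 -m pendant '[{"translation":[0,0,2],"twist":[0,0,0],"grip":0.05},{"translation":[0,0,2],"twist":[0,0,0],"grip":0.05},{"translation":[0,0,3],"twist":[0,0,0],"grip":0.05},{"translation":[0,0,3],"twist":[0,0,0],"grip":0.05},{"translation":[0,0,4],"twist":[0,0,0],"grip":0.05},{"translation":[0,0,4],"twist":[0,0,0],"grip":0.05},{"translation":[0,0,4],"twist":[0,0,0],"grip":0.05},{"translation":[0,0,4],"twist":[0,0,0],"grip":0.05},{"translation":[0,0,4],"twist":[0,0,0],"grip":0.05},{"translation":[0,0,4],"twist":[0,0,0],"grip":0.05}]' 20;python3 st.py; python3 -c "
from h import *; print(robot.read_state()['wrist_torque'].round(3))"
```

```text
t: 34.95
tool_pos: [0.4491, 0.3348, 0.1116]
orientation: [-2.264, -2.177, -0.014]
force: [-14.0, -9.8, 32.0]
opening: 0.049
[0.4491 0.3348 0.1116] z [ 0.006  0.007 -1.   ] yaw -2.3 34.95 [-14.   -9.8  32. ] 0.049 r 0.3253 ang 113.9
[-1.883  3.314  0.252]
```

```bash
python3 -m pendant '[{"translation":[0,0,-2],"twist":[0,0,0],"grip":0.05},{"translation":[0,0,-5],"twist":[0,0,0],"grip":0.05},{"translation":[0,0,-12],"twist":[0,0,0],"grip":0.05},{"translation":[0,0,-25],"twist":[0,0,0],"grip":0.05},{"translation":[0,0,-30],"twist":[0,0,0],"grip":0.05},{"translation":[0,0,-30],"twist":[0,0,0],"grip":0.05},{"translation":[-20,0,-10],"twist":[0,0,0],"grip":0.05},{"translation":[-35,0,0],"twist":[0,0,0],"grip":0.05},{"translation":[-40,0,0],"twist":[0,0,0],"grip":0.05},{"translation":[-35,0,0],"twist":[0,0,0],"grip":0.05}]' 20;python3 st.py
cat > lv.py <<'E'
from h import *
from scipy.optimize import least_squares
G=np.array([.4484,.331])
for n in('scene','side'):
    im,d,i=cap(n); P=cloud(d,i); np.savez('/tmp/'+n,im=im,P=P); Q=P.reshape(-1,3); Q=Q[~np.isnan(Q).any(1)]; rr=np.hypot(*(Q[:,:2]-G).T)
    for nm,m,z0 in(('flange top',(rr>.0305)&(rr<.034),.109),('rim',(rr>.0225)&(rr<.0285),.143),('foot',(rr>.037)&(rr<.043),.014)):
        q=Q[m&(abs(Q[:,2]-z0)<.004)]
        if len(q)<6: print(n,nm,len(q)); continue
        f=least_squares(lambda p:p[0]+(q[:,:2]-G)@p[1:]-q[:,2],[z0,0,0],loss='soft_l1',f_scale=.0007).x
        print(n,nm,len(q),'z',f[0].round(4),'slope',f[1:].round(3),'fit',*fitc(q[:,:2]))
E
python3 lv.py
```

```text
t: 35.95
tool_pos: [0.4432, 0.2042, 0.2327]
orientation: [-2.258, -2.184, -0.017]
force: [0.8, 0.1, 0.1]
opening: 0.0488
[0.4432 0.2042 0.2327] z [ 0.008  0.008 -1.   ] yaw -1.9 35.95 [0.8 0.1 0.1] 0.0488 r 0.2162 ang 129.5
scene flange top 55 z 0.1078 slope [-0.03  -0.038] fit [0.44851505 0.33100989] 0.032523874647125146
scene rim 87 z 0.1416 slope [-0.025 -0.042] fit [0.4489324 0.3319042] 0.026032137629427805
scene foot 119 z 0.0151 slope [-0.001 -0.005] fit [0.44839897 0.331096  ] 0.04032711137101917
side flange top 73 z 0.1078 slope [-0.023 -0.05 ] fit [0.44826468 0.33092109] 0.032361520128287996
side rim 147 z 0.141 slope [-0.024 -0.041] fit [0.44903323 0.33240341] 0.025595556126053888
side foot 233 z 0.0144 slope [ 0.004 -0.006] fit [0.44828497 0.33103035] 0.040173164628728004
```

The press lowered it slightly but moved the tilt to slopes (-.025,-.042); the gauge foot reads level, so the tilt is real. The pads do square the sleeve along the jaw direction. So I regrip with the jaws along the tilt direction (yaw about 59°) and the tool level, then reseat it softly.

```bash
python3 -m pendant '[{"translation":[0,0,0],"twist":[0.008,-0.008,-0.1],"grip":1},{"translation":[0,0,0],"twist":[0,0,-0.14],"grip":1},{"translation":[0,0,0],"twist":[0,0,-0.145],"grip":1},{"translation":[0,0,0],"twist":[0,0,-0.145],"grip":1},{"translation":[0,0,0],"twist":[0,0,-0.145],"grip":1},{"translation":[0,0,0],"twist":[0,0,-0.145],"grip":1},{"translation":[0,0,0],"twist":[0,0,-0.12],"grip":1},{"translation":[0,0,0],"twist":[0,0,-0.07],"grip":1},{"translation":[5,10,0],"twist":[0,0,0],"grip":1},{"translation":[10,20,0],"twist":[0,0,0],"grip":1}]' 20
python3 -m pendant '[{"translation":[14,27,0],"twist":[0,0,0],"grip":1},{"translation":[12,23,0],"twist":[0,0,0],"grip":1},{"translation":[7,14,0],"twist":[0,0,0],"grip":1},{"translation":[3,6,0],"twist":[0,0,0],"grip":1},{"translation":[0,0,0],"twist":[0,0,0],"grip":1},{"translation":[0,0,0],"twist":[0,0,0],"grip":1},{"translation":[0,0,0],"twist":[0,0,0],"grip":1},{"translation":[0,0,0],"twist":[0,0,0],"grip":1},{"translation":[0,0,0],"twist":[0,0,0],"grip":1},{"translation":[0,0,0],"twist":[0,0,0],"grip":1}]' 20;python3 st.py
```

```text
t: 37.05
tool_pos: [0.4479, 0.2388, 0.2358]
orientation: [0.878, 3.016, 0.002]
force: [-0.1, -0.2, 0.3]
opening: 0.0931
t: 38.05
tool_pos: [0.4547, 0.3253, 0.2361]
orientation: [-0.898, -3.01, -0.004]
force: [-0.2, -0.4, 0.3]
opening: 0.0928
[0.4547 0.3253 0.2361] z [ 0.001  0.003 -1.   ] yaw 56.8 38.05 [-0.2 -0.4  0.3] 0.0928 r 0.3144 ang 113.7
```

```bash
python3 -m pendant '[{"translation":[5,1,0],"twist":[0.003,-0.001,0],"grip":1},{"translation":[3,0.5,10],"twist":[0,0,0],"grip":1},{"translation":[0,0,25],"twist":[0,0,0],"grip":1},{"translation":[0,0,32],"twist":[0,0,0],"grip":1},{"translation":[0,0,28],"twist":[0,0,0],"grip":1},{"translation":[0,0,20],"twist":[0,0,0],"grip":1},{"translation":[0,0,10],"twist":[0,0,0],"grip":1},{"translation":[0,0,4],"twist":[0,0,0],"grip":1},{"translation":[0,0,0],"twist":[0,0,0],"grip":1},{"translation":[0,0,0],"twist":[0,0,0],"grip":1}]' 8;python3 st.py
```

```text
t: 39.05
tool_pos: [0.4473, 0.3325, 0.1012]
orientation: [0.897, 3.009, 0.002]
force: [-0.2, -0.4, 0.1]
opening: 0.0932
[0.4473 0.3325 0.1012] z [ 0.002  0.001 -1.   ] yaw 56.8 39.05 [-0.2 -0.4  0.1] 0.0932 r 0.3238 ang 114.3
```

```bash
python3 -m pendant '[{"translation":[-1.5,-0.4,4],"twist":[0,0,0],"grip":1},{"translation":[0,0,5],"twist":[0,0,0],"grip":0.8},{"translation":[0,0,3],"twist":[0,0,0],"grip":0.6},{"translation":[0,0,1],"twist":[0,0,0],"grip":0.4},{"translation":[0,0,0],"twist":[0,0,0],"grip":0.35},{"translation":[0,0,0],"twist":[0,0,0],"grip":0.3},{"translation":[0,0,0],"twist":[0,0,0],"grip":0.2},{"translation":[0,0,0],"twist":[0,0,0],"grip":0},{"translation":[0,0,0],"twist":[0,0,0],"grip":-0.3},{"translation":[0,0,0],"twist":[0,0,0],"grip":-0.5}]' 10;python3 st.py
```

```text
t: 40.05
tool_pos: [0.4506, 0.3322, 0.0907]
orientation: [0.896, 3.006, 0.008]
force: [-0.4, -0.4, -0.8]
opening: 0.0594
[0.4506 0.3322 0.0907] z [ 0.006  0.003 -1.   ] yaw 56.8 40.05 [-0.4 -0.4 -0.8] 0.0594 r 0.3222 ang 113.8
```

```bash
python3 -m pendant '[{"translation":[1,-1.5,2],"twist":[0.006,0.003,0],"grip":0.45},{"translation":[0,0,2],"twist":[0,0,0],"grip":0.45},{"translation":[0,0,0.5],"twist":[0,0,0],"grip":0.45},{"translation":[0,0,0],"twist":[0,0,0],"grip":0.45},{"translation":[0,0,0],"twist":[0,0,0],"grip":0.45},{"translation":[0,0,0],"twist":[0,0,0],"grip":0.45},{"translation":[0,0,0],"twist":[0,0,0],"grip":0.45},{"translation":[0,0,0],"twist":[0,0,0],"grip":0.45},{"translation":[0,0,0],"twist":[0,0,0],"grip":0.45},{"translation":[0,0,0],"twist":[0,0,0],"grip":0.45}]' 10;python3 st.py
```

```text
t: 41.05
tool_pos: [0.4492, 0.3319, 0.0861]
orientation: [0.897, 3.01, 0.001]
force: [-0.1, -0.1, -0.3]
opening: 0.0671
[0.4492 0.3319 0.0861] z [ 0.001  0.001 -1.   ] yaw 56.8 41.05 [-0.1 -0.1 -0.3] 0.0671 r 0.3226 ang 114.1
```

```bash
python3 -m pendant '[{"translation":[0,-0.8,0],"twist":[0,0,0],"grip":0.4},{"translation":[0,0,0],"twist":[0,0,0],"grip":0.3},{"translation":[0,0,0],"twist":[0,0,0],"grip":0.2},{"translation":[0,0,0],"twist":[0,0,0],"grip":0},{"translation":[0,0,0],"twist":[0,0,0],"grip":-0.3},{"translation":[0,0,0],"twist":[0,0,0],"grip":-0.5},{"translation":[0,0,0],"twist":[0,0,0],"grip":-0.5},{"translation":[0,0,0],"twist":[0,0,0],"grip":-0.5},{"translation":[0,0,0],"twist":[0,0,0],"grip":-0.5},{"translation":[0,0,0],"twist":[0,0,0],"grip":-0.5}]' 20;python3 st.py; python3 lv.py
```

```text
t: 42.05
tool_pos: [0.4494, 0.3322, 0.0865]
orientation: [0.897, 3.009, 0.005]
force: [0.2, 2.3, -0.4]
opening: 0.0587
[0.4494 0.3322 0.0865] z [ 0.003  0.002 -1.   ] yaw 56.8 42.05 [ 0.2  2.3 -0.4] 0.0587 r 0.3228 ang 114.0
scene flange top 46 z 0.1076 slope [-0.019 -0.037] fit [0.44868943 0.33064812] 0.03221205445070809
scene rim 95 z 0.1418 slope [-0.023 -0.044] fit [0.44904856 0.33142368] 0.02577231707785755
scene foot 125 z 0.015 slope [-0.    -0.003] fit [0.44871269 0.33070456] 0.04005152976179882
side flange top 71 z 0.1071 slope [-0.02  -0.029] fit [0.44831169 0.33111233] 0.032238611219538735
side rim 79 z 0.1407 slope [-0.052 -0.026] fit [0.44838044 0.33221765] 0.025394377894759963
side foot 233 z 0.0141 slope [0.001 0.004] fit [0.44815569 0.33122238] 0.04005188827991336
```

The opening reads .0587, not .057, so the tilted bushing is still wedged from the press. I'll grip harder and lift it off a few mm so the pads can square it.

```bash
python3 -m pendant '[{"translation":[0,0,0],"twist":[0,0,0],"grip":-0.5},{"translation":[0,0,0],"twist":[0,0,0],"grip":-0.5},{"translation":[0,0,0],"twist":[0,0,0],"grip":-0.5},{"translation":[0,0,-3],"twist":[0,0,0],"grip":-0.5},{"translation":[0,0,-4],"twist":[0,0,0],"grip":-0.5},{"translation":[0,0,-4],"twist":[0,0,0],"grip":-0.5},{"translation":[0,0,-2],"twist":[0,0,0],"grip":-0.5},{"translation":[0,0,0],"twist":[0,0,0],"grip":-0.5},{"translation":[0,0,0],"twist":[0,0,0],"grip":-0.5},{"translation":[0,0,0],"twist":[0,0,0],"grip":-0.5}]' 45;python3 st.py
cat > lv2.py <<'E'
from h import *
from scipy.optimize import least_squares
import sys
G=np.array([.4484,.331]); dz=float(sys.argv[1])
for n in('scene','side'):
    im,d,i=cap(n); Q=cloud(d,i).reshape(-1,3); Q=Q[~np.isnan(Q).any(1)]; rr=np.hypot(*(Q[:,:2]-G).T)
    for nm,m,z0 in(('flange top',(rr>.0305)&(rr<.034),.109+dz),('rim',(rr>.0225)&(rr<.0285),.143+dz)):
        q=Q[m&(abs(Q[:,2]-z0)<.004)]
        if len(q)<6: print(n,nm,len(q)); continue
        f=least_squares(lambda p:p[0]+(q[:,:2]-G)@p[1:]-q[:,2],[z0,0,0],loss='soft_l1',f_scale=.0007).x
        print(n,nm,len(q),'z',f[0].round(4),'slope',f[1:].round(3),'fit',*[np.round(a,4) for a in fitc(q[:,:2])])
E
python3 lv2.py .013
```

```text
t: 43.15
tool_pos: [0.4485, 0.3312, 0.0998]
orientation: [0.898, 3.01, 0.001]
force: [-0.4, -0.4, -1.3]
opening: 0.0584
[0.4485 0.3312 0.0998] z [ 0.001  0.001 -1.   ] yaw 56.8 43.15 [-0.4 -0.4 -1.3] 0.0584 r 0.3222 ang 114.2
scene flange top 52 z 0.1207 slope [-0.02  -0.042] fit [0.4489 0.3304] 0.0318
scene rim 122 z 0.1548 slope [-0.023 -0.03 ] fit [0.4488 0.3308] 0.0257
side flange top 62 z 0.1227 slope [ 0.051 -0.094] fit [0.4485 0.3307] 0.0325
side rim 102 z 0.1543 slope [-0.027 -0.043] fit [0.4475 0.332 ] 0.0249
```

The pads self-lock and it stays tilted in the grip. But it is off the cone and held rigidly, so I'll tilt the tool by the measured 0.044 to level the bushing itself.

```bash
python3 -m pendant '[{"translation":[0,0,0],"twist":[-0.02,0.001,0],"grip":-0.5},{"translation":[0,0,0],"twist":[-0.022,0.001,0],"grip":-0.5},{"translation":[0,0,0],"twist":[0,0,0],"grip":-0.5},{"translation":[0,0,0],"twist":[0,0,0],"grip":-0.5},{"translation":[0,0,0],"twist":[0,0,0],"grip":-0.5},{"translation":[0,0,0],"twist":[0,0,0],"grip":-0.5},{"translation":[0,0,0],"twist":[0,0,0],"grip":-0.5},{"translation":[0,0,0],"twist":[0,0,0],"grip":-0.5},{"translation":[0,0,0],"twist":[0,0,0],"grip":-0.5},{"translation":[0,0,0],"twist":[0,0,0],"grip":-0.5}]' 45;python3 st.py; python3 lv2.py .013; python3 lv2.py .013
```

```text
t: 44.25
tool_pos: [0.4485, 0.3314, 0.0995]
orientation: [0.894, 2.999, 0.071]
force: [-0.3, 0.8, -0.9]
opening: 0.0585
[0.4485 0.3314 0.0995] z [ 0.024  0.04  -0.999] yaw 56.8 44.25 [-0.3  0.8 -0.9] 0.0585 r 0.3224 ang 114.2
scene flange top 47 z 0.1201 slope [ 0.013 -0.046] fit [0.449  0.3302] 0.0316
scene rim 123 z 0.1546 slope [-0.003 -0.003] fit [0.4487 0.3301] 0.0255
side flange top 61 z 0.1198 slope [-0.027 -0.008] fit [0.4481 0.3305] 0.0324
side rim 107 z 0.1539 slope [-0.011 -0.001] fit [0.4479 0.3312] 0.0252
scene flange top 52 z 0.1211 slope [ 0.013 -0.006] fit [0.449  0.3302] 0.0315
scene rim 110 z 0.1546 slope [ 0.    -0.014] fit [0.4488 0.3304] 0.0255
side flange top 63 z 0.1206 slope [ 0.019 -0.03 ] fit [0.4483 0.3306] 0.0324
side rim 109 z 0.1545 slope [ 0.022 -0.005] fit [0.4476 0.3311] 0.0252
```

Now level: rim slopes about 0 and centre (.448,.3307). I'll lower it vertically with the firm grip kept (down is [0,-.047,1] in the tilted tool's axes).

```bash
python3 -m pendant '[{"translation":[0,0.2,1],"twist":[0,0,0],"grip":-0.5},{"translation":[0,-0.1,2],"twist":[0,0,0],"grip":-0.5},{"translation":[0,-0.1,2],"twist":[0,0,0],"grip":-0.5},{"translation":[0,-0.1,1.5],"twist":[0,0,0],"grip":-0.5},{"translation":[0,0,1],"twist":[0,0,0],"grip":-0.5},{"translation":[0,0,0.5],"twist":[0,0,0],"grip":-0.5},{"translation":[0,0,0],"twist":[0,0,0],"grip":-0.5},{"translation":[0,0,0],"twist":[0,0,0],"grip":-0.5},{"translation":[0,0,0],"twist":[0,0,0],"grip":-0.5},{"translation":[0,0,0],"twist":[0,0,0],"grip":-0.5}]' 45;python3 st.py
```

```text
t: 45.45
tool_pos: [0.4493, 0.3322, 0.0915]
orientation: [0.894, 2.998, 0.074]
force: [0.2, 0.9, -0.9]
opening: 0.0584
[0.4493 0.3322 0.0915] z [ 0.026  0.042 -0.999] yaw 56.8 45.45 [ 0.2  0.9 -0.9] 0.0584 r 0.3228 ang 114.0
```

```bash
python3 -m pendant '[{"translation":[0.3,-0.7,0],"twist":[0,0,0],"grip":-0.5},{"translation":[0,0,0.5],"twist":[0,0,0],"grip":-0.5},{"translation":[0,0,0.5],"twist":[0,0,0],"grip":-0.5},{"translation":[0,0,0.5],"twist":[0,0,0],"grip":-0.5},{"translation":[0,0,0.4],"twist":[0,0,0],"grip":-0.5},{"translation":[0,0,0],"twist":[0,0,0],"grip":-0.5},{"translation":[0,0,0],"twist":[0,0,0],"grip":-0.5},{"translation":[0,0,0],"twist":[0,0,0],"grip":-0.5},{"translation":[0,0,0],"twist":[0,0,0],"grip":-0.5},{"translation":[0,0,0],"twist":[0,0,0],"grip":-0.5}]' 45;python3 st.py; python3 lv2.py .001
```

```text
t: 46.45
tool_pos: [0.4494, 0.3324, 0.0902]
orientation: [0.894, 2.997, 0.077]
force: [2.0, 2.4, 0.6]
opening: 0.0585
[0.4494 0.3324 0.0902] z [ 0.027  0.043 -0.999] yaw 56.8 46.45 [2.  2.4 0.6] 0.0585 r 0.3229 ang 114.0
scene flange top 62 z 0.1115 slope [-0.038 -0.018] fit [0.449  0.3305] 0.032
scene rim 137 z 0.1447 slope [-0.018  0.01 ] fit [0.449  0.3305] 0.0257
side flange top 84 z 0.1104 slope [-0.014 -0.014] fit [0.4483 0.3312] 0.0323
side rim 130 z 0.1436 slope [-0.035 -0.016] fit [0.448  0.3319] 0.0254
```

```bash
python3 -m pendant '[{"translation":[0,1.2,0],"twist":[0,0,0],"grip":-0.5},{"translation":[0,0.3,0.4],"twist":[0,0,0],"grip":-0.5},{"translation":[0,0.1,0.5],"twist":[0,0,0],"grip":-0.5},{"translation":[0,0,0.5],"twist":[0,0,0],"grip":-0.5},{"translation":[0,0,0.4],"twist":[0,0,0],"grip":-0.5},{"translation":[0,0,0],"twist":[0,0,0],"grip":-0.5},{"translation":[0,0,0],"twist":[0,0,0],"grip":-0.5},{"translation":[0,0,0],"twist":[0,0,0],"grip":-0.5},{"translation":[0,0,0],"twist":[0,0,0],"grip":-0.5},{"translation":[0,0,0],"twist":[0,0,0],"grip":-0.5}]' 45;python3 st.py; python3 lv2.py 0; python3 lv2.py 0
```

```text
t: 47.55
tool_pos: [0.4497, 0.3327, 0.0879]
orientation: [0.894, 2.998, 0.072]
force: [-0.7, -1.1, 1.4]
opening: 0.0585
[0.4497 0.3327 0.0879] z [ 0.025  0.041 -0.999] yaw 56.8 47.55 [-0.7 -1.1  1.4] 0.0585 r 0.3231 ang 113.9
scene flange top 61 z 0.1092 slope [-0.033 -0.002] fit [0.4485 0.3306] 0.0324
scene rim 118 z 0.1432 slope [-0.024 -0.022] fit [0.4489 0.3307] 0.0255
side flange top 81 z 0.1085 slope [ 0.002 -0.02 ] fit [0.4483 0.3311] 0.0323
side rim 107 z 0.1421 slope [-0.02  -0.018] fit [0.4477 0.3316] 0.025
scene flange top 56 z 0.1085 slope [ 0.023 -0.015] fit [0.4487 0.3307] 0.0323
scene rim 117 z 0.1429 slope [-0.021 -0.001] fit [0.4488 0.3306] 0.0256
side flange top 79 z 0.1084 slope [-0.007 -0.012] fit [0.4482 0.331 ] 0.0324
side rim 101 z 0.1422 slope [-0.011 -0.011] fit [0.4477 0.3314] 0.0253
```

It is at stop height: flange top .1087, rim .1426, near-zero lateral force. I'll trim the residual by about 0.01, then let go gently.

```bash
python3 -m pendant '[{"translation":[0,0,0],"twist":[-0.008,-0.001,0],"grip":-0.5},{"translation":[0,0,0.4],"twist":[0,0,0],"grip":-0.5},{"translation":[0,0,0],"twist":[0,0,0],"grip":-0.5},{"translation":[0,0,0],"twist":[0,0,0],"grip":-0.5},{"translation":[0,0,0],"twist":[0,0,0],"grip":0.25},{"translation":[0,0,0],"twist":[0,0,0],"grip":0.29},{"translation":[0,0,0],"twist":[0,0,0],"grip":0.35},{"translation":[0,0,0],"twist":[0,0,0],"grip":0.45},{"translation":[0,0,0],"twist":[0,0,0],"grip":0.6},{"translation":[0,0,0],"twist":[0,0,0],"grip":0.8}]' 10;python3 st.py; python3 lv2.py 0; python3 lv2.py 0
```

```text
t: 48.75
tool_pos: [0.4493, 0.3327, 0.087]
orientation: [0.893, 2.995, 0.084]
force: [1.0, -0.7, -0.4]
opening: 0.0782
[0.4493 0.3327 0.087 ] z [ 0.03   0.047 -0.998] yaw 56.8 48.75 [ 1.  -0.7 -0.4] 0.0782 r 0.3233 ang 114.0
scene flange top 57 z 0.1092 slope [-0.032 -0.016] fit [0.4486 0.3309] 0.0325
scene rim 123 z 0.143 slope [-0.023 -0.002] fit [0.4487 0.3308] 0.0257
side flange top 82 z 0.1076 slope [-0.041 -0.013] fit [0.448  0.3308] 0.0321
side rim 105 z 0.1414 slope [-0.038 -0.016] fit [0.4476 0.3318] 0.0249
scene flange top 74 z 0.1087 slope [-0.009 -0.017] fit [0.4484 0.331 ] 0.0322
scene rim 115 z 0.143 slope [-0.02  -0.013] fit [0.4486 0.3308] 0.0257
side flange top 88 z 0.1086 slope [ 0.006 -0.029] fit [0.4484 0.3311] 0.0323
side rim 105 z 0.1424 slope [ 0.001 -0.02 ] fit [0.4476 0.3316] 0.0251
```

```bash
python3 -m pendant '[{"translation":[0,0,0],"twist":[0,0,0],"grip":1},{"translation":[0,0.2,-4],"twist":[0,0,0],"grip":1},{"translation":[0,0.6,-12],"twist":[0,0,0],"grip":1},{"translation":[0,1.2,-25],"twist":[0,0,0],"grip":1},{"translation":[0,1.6,-32],"twist":[0,0,0],"grip":1},{"translation":[0,1.6,-32],"twist":[0,0,0],"grip":1},{"translation":[0,1,-20],"twist":[0,0,0],"grip":1},{"translation":[-10,-20,-5],"twist":[0,0,0],"grip":1},{"translation":[-20,-40,0],"twist":[0,0,0],"grip":1},{"translation":[-20,-40,0],"twist":[0,0,0],"grip":1}]' 20;python3 st.py; for k in 1 2 3; do python3 lv2.py 0; done
```

```text
t: 49.95
tool_pos: [0.4364, 0.2224, 0.2254]
orientation: [0.882, 2.993, 0.093]
force: [1.3, -0.5, 1.6]
opening: 0.0932
[0.4364 0.2224 0.2254] z [ 0.036  0.051 -0.998] yaw 57.2 49.95 [ 1.3 -0.5  1.6] 0.0932 r 0.2347 ang 128.0
scene flange top 63 z 0.1094 slope [-0.024 -0.004] fit [0.4484 0.3311] 0.0323
scene rim 115 z 0.1429 slope [-0.017  0.002] fit [0.4489 0.3306] 0.0257
side flange top 112 z 0.1082 slope [-0.009 -0.017] fit [0.4482 0.3307] 0.0325
side rim 220 z 0.1421 slope [-0.008 -0.033] fit [0.4484 0.3315] 0.0256
scene flange top 58 z 0.1087 slope [-0.001 -0.015] fit [0.4481 0.331 ] 0.0325
scene rim 122 z 0.1428 slope [-0.01  -0.009] fit [0.4487 0.3306] 0.0257
side flange top 115 z 0.1082 slope [-0.01  -0.011] fit [0.4484 0.331 ] 0.0324
side rim 222 z 0.142 slope [-0.    -0.014] fit [0.4485 0.3316] 0.0257
scene flange top 73 z 0.1086 slope [-0.007 -0.008] fit [0.4481 0.331 ] 0.0324
scene rim 129 z 0.1429 slope [-0.013 -0.008] fit [0.449  0.3306] 0.0258
side flange top 123 z 0.1088 slope [-0.009 -0.035] fit [0.4483 0.331 ] 0.0323
side rim 226 z 0.1423 slope [-0.008 -0.009] fit [0.4485 0.3316] 0.0256
```

Measured with the gripper away, the flange top is at .1087 and the rim at .1425, so the underside is about 103 mm. The remaining slope averages (-.010,-.013), about 1°, and it is centred on the gauge. Nothing is touching it, so I'm handing in.

```bash
python3 -c "
from h import *
s=robot.read_state(); print(s['t'],abs(s['dq']).max(),s['force']); print(robot.close_job())"
```

```text
50.25 0.014646663301912463 [ 0.50907813 -0.20979958 -0.83993295]
the job is handed in; nothing more can be done
None
```

The bushing is off the turntable and seated on the grey gauge, tilted about 1°. I handed the job in at about 50 s of the 72 s allowed.

**What I did:** I turned the plate about 116° anticlockwise by its knob and let it stop. Then I lifted the bushing clear on the gauge side, lowered it onto the cone and let go.

**What went wrong on the way:**
- **First knob grasp missed:** the reported tool tip lies about 29.5 mm beyond the real fingertips, so the fingers closed above the knob. I measured the offset and corrected for it.
- **First seating was tilted about 2.5°:** pressing on the rim (up to 32 N at the fingers) only shifted the tilt. I regripped, lifted the bushing about 13 mm, levelled it by tilting the tool, and set it down again softly. It therefore came to rest on the second seating, not in one straight slide.

**Last checks, with the gripper away:**
- **Height:** the underside is about 103 mm up, from flange top about 108.7 mm and rim about 142.5 mm.
- **Centring:** within about 0.5 mm of the gauge axis.
- **Level:** about 1° of slope left on average. Single readings ranged from near zero to about 2°, so this is the least certain figure.
- **Other things:** the cup and bracket were upright and the bottle in place when last viewed, after the first seating; I did not look again after the second. No wrist reading I took passed about 36 N.

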